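Rack the bun tray with the packing peel

ROBOT

A 6-joint arm with a two-finger parallel gripper is mounted at the origin on a cart in front of the work surface, level with it; the furniture and walls round the work are solid. World frame = base frame: x ahead of the robot, y to its left, z up, the work surface at z = 0. Lengths are in m, angles in degrees, forces in N, time in s.
With the tool pointing down it reaches from about 0.375 to 0.9 m from the base axis. Payload 3.1 kg.
Tool frame: the origin (TCP) lies on the centre line of the jaws, within the pads' length; the fingertips stand 19 mm ahead of it and the grasp point (between the pads) is the TCP (tips_ahead is the distance from the TCP to the fingertips, in m); z points along the fingers, y is the line along which they close (so a half turn about z gives the same grasp; the last joint's range is limited). The gripper opens to 87 mm and grips with 3 to 60 N. Pads are 19 mm wide; open, the fingers measure 117 mm over their backs; the gripper's body (75 mm by 190 mm) begins 51 mm behind the grasp point.
Start: joints at [63.34, 30.224, 82.088, -0, 67.689, -10.227], TCP at [0.177, 0.599, 0.242] pointing down, gripper open.
Joint ranges: [-176.69, 176.69], [-43.24, 126.21], [12.49, 139.97], [-82, 262], [0, 151.66], [-163.58, 163.58]. Speed limits (degrees/s): [159.86, 159.86, 180, 180, 180, 180].

INTERFACE

Orientations are given as a 3x3 rotation matrix whose columns are the frame's x, y, z axes.
In Python, from rig import read_state, capture, hand_in, trace, landmark_of, tips_ahead gives the robot as it stands.
- The arm moves only by the shell command python3 -m jog 'ROWS'. ROWS is JSON, a list of rows, each an object of numbers: "tx", "ty", "tz": the shift along the tool's x, y, z in cm; "roll": the turn about the tool's z in rad; "jaw": the opening, from 0 (shut) to 1 (fully open). A call has 1 to 8 rows; each row shifts and turns the commanded pose from where the row before left it, along the tool's axes as they then stand; what a row does not reach is not made up. A row lasts 1/10 s, in which the tool goes at most 50 mm and 8.59 degrees, less where a joint would pass 70% of its speed; a pose out of reach is approached as far as the arm can. A call with a gripper value outside its range is refused whole. The fingers move at their own pace and stop on an object; the grip force is fixed at half the most. Time passes only in rows, so rows that do not move let the fingers close. It gives the time, the measured TCP pose, the force, the opening and the grip force at its end, in the units of the state.
- read_state(): the state, without advancing time (a new reading comes with each control period).
- capture(name): name is "scene" or "top" or "wrist"; returns a dict with "img" (400x640x3 uint8, red, green, blue), "vertical_fov" (degrees; the focal length in pixels is half the picture's height over the tangent of half this angle, whatever the lens; pixels are square), "cx", "cy" (the principal point, pixels), "k1" (the pictures are not rectified: a ray, as slopes to the right and down, at radius r is drawn at 1 + k1 r^2 times it, then the intrinsics apply), "cam_to_world" (4x4, takes a point from camera to world coordinates); the wrist camera has in their place "tool_from_camera" (4x4, takes a point from camera to tool coordinates, whose origin is the TCP and whose axes are the flange's). Camera axes: x right, y up, looking along -z (the intrinsics and any distortion apply to the point x, -y, -z); pixel columns grow to the right and rows downward; lengths in m; the calibration is good to about 2 mm. A picture is of the moment at which its call begins: read the wrist's pose just before it. There is no depth.
- hand_in(): hands the job in; it is judged then, once.
Trained networks look in the newest picture that a camera, given by its name, has taken for a name from the list of things; names that differ only in an ending like _2 or _b are one class to them, and where a whole thing is asked for, a point or a joint stands for the part that bears it (a point fixed in the world has none). Each returns a list of dicts, best first, with "p" (0 to 1); they miss things now and then, are a little off and sometimes report something else, mostly with a low value. They report only what shows in the picture. A call takes as long as a camera call. They do not tell look-alikes from the thing itself.
- trace(camera, thing): "pixels" (400x640 bool, what is visible of it) and "bbox" ([left, top, width, height] in pixels, round what is visible of it).
- landmark_of(camera, thing): "point" ([row, column] in pixels: a listed point, or the origin of a listed thing).
The state is a dict: "time_s": time; "joint_positions": joint angles; "qvel": joint speeds; "tau": joint torques, N m; "position": TCP position; "tcp_rot": TCP orientation; "force": force on the tool from outside, world axes, zero at the start; "moment": the same for the moment, N m; "opening": opening from 0.0 (shut) to 1.0 (fully open); "grasp_force": force on a finger pad.
Only numpy, scipy, OpenCV 4.12 (cv2) and the standard library are available. Lean on these libraries where they do the work, as an engineer would, in place of code of your own. Each camera call takes 0.05 s, during which the arm holds its last target. There are 200 camera calls.

TASK

Pick up the flat packing peel from its black mat, slide its blade under the shallow cardboard tray with the bun pack that stands in front of the angle stop, and lift the tray on the blade. Carry it to the two-tier rack and slide it fully into the empty upper slot, leave it resting squarely on both ledges with the bun pack still lying in it, then draw the peel out and lay it flat back on its mat, lengthwise as it lay before. Never touch the tray or the bun pack with the gripper or arm, and leave the brown tape roll, marker and peg where they are.

Things in the scene. Friction and masses are not known exactly. Their poses are not given: they have to be found in the camera images.
- peel: loose packing peel (flat lifting spatula), bare aluminium, black handle, 0.18 kg. Origin: middle of the blade's rear edge, underside; x forward to the tip, z up. Flat blade 64 mm wide, x = 0 to 128 mm, 4 mm thick, polished, the last 24 mm bevelled to a thin edge. Behind it a neck 18 mm wide rises at 40 degrees (meets the blade at x = 0 to 18 mm) to a level handle; a foot lets the peel stand level
- peel_grip (a point): point on the centre line of the peel's handle to grip from above, 60 mm behind the blade's rear edge, 45 mm above its underside; axes as the peel. The handle is 20 mm wide (y), 24 mm high, x = -30 to -130 mm from the peel's origin; a 36 mm high foot stands under its end (x = -118 mm)
- peel_tip (a point): middle of the blade's front edge, underside
- mat: fixed black rubber mat, 300 x 90 x 3 mm, for the peel; origin under its centre, x lengthwise, in the direction the blade points at the start
- stop: fixed aluminium angle stop, upright face 150 mm wide and 40 mm high; origin on the table at the middle of the upright face that looks at the tray; x points away from the tray (the way the blade is pushed), y along the face
- tray: loose shallow cardboard tray, 0.08 kg, 144 mm long (x), 124 mm wide (y), rim 17 mm high; origin at the centre of the underside, which is flat for 108 mm; both ends beyond turn up like a sledge, 5.5 mm over 18 mm. Floor 4 mm thick. x points at the stop, whose face is 2 to 15 mm beyond the far end
- bun_pack: bun in a sealed clear pack, 105 x 110 x 42 mm, about 0.1 kg, lying loose in the tray; origin at the centre of its underside
- rack: fixed two-tier steel tray rack, 165 mm deep (x), 176 mm wide, 166 mm high; origin on the table under its centre; x points from the open front inward. Trays lie on two ledges per tier, 88 mm apart (the blade passes between), under side lips 144 mm apart. The lower tier holds another tray with buns (top at 61 mm); the upper is empty
- rack_slot (a point): centre of the upper slot, level with the top of its ledges, 105 mm above the table; axes as the rack. Ledges 3 mm thick; 50 mm clear height above them, below guide strips at the sides (120 mm apart); a back stop bar, 21 mm high, stands 82 mm beyond this point; the front edge is 82 mm before it
- tape_roll: brown roll of packing tape lying flat, 104 mm wide, 48 mm high; a bystander to leave alone; origin at its underside
- marker: black marker pen, 127 mm long, lying; a bystander to leave alone; origin at its underside
- clip_peg: wooden clip peg, 72 mm long, lying; a bystander to leave alone; origin at its underside
Mind the look-alikes: they are no part of the job. There is more than one size of the tray; the job needs the larger.

How it is judged:
By the outcome, as a careful person would: the job done as asked, in the order asked, and still so for the second after the job is handed in, with the robot touching nothing.
It also fails if it takes over 64 s, if anything falls off the work surface, if the arm or the gripper's body presses on something with over 40 N, if the wrist force passes 120 N, or if a joint passes its speed limit or range.

## Working session

There is one attempt and no reset: what is moved stays moved. The work goes in short steps, Python scripts to look and compute and a shell command to move; the robot and the scene stay as the last step left them, time stands still between calls to the robot, and variables do not carry over. Pictures are saved under pics/ and viewed, at most 10 in all, crops included, and the job is handed in when it is done.

```bash
ls; mkdir -p pics; python3 - <<'E'
from rig import *
import cv2
for n in("scene","top"):
    c=capture(n); cv2.imwrite(f"pics/{n}0.png",c["img"][...,::-1]); print(n,c["vertical_fov"],c["cx"],c["cy"],c["k1"],c["cam_to_world"])
    for t in("peel","peel_grip","peel_tip","mat","stop","tray","bun_pack","rack","tape_roll","marker","clip_peg"):
        print(t,[(round(d["p"],2),[round(float(v)) for v in d["point"]]) for d in landmark_of(n,t)])
s=read_state();print(s)
E
```

```text
pics
scene 55.613742605732206 321.16538078947997 198.2897856305036 0.02722884539709692 [[ 0.67844654  0.47311132 -0.56202844 -0.06274233]
 [-0.73450737  0.45189438 -0.50625131 -0.46605568]
 [ 0.01446427  0.75627848  0.65408993  0.76893645]
 [ 0.          0.          0.          1.        ]]
peel [(0.69, [182, 345])]
peel_grip [(0.97, [168, 333])]
peel_tip [(0.91, [208, 371])]
mat [(0.66, [188, 338])]
stop [(0.93, [237, 332]), (0.44, [286, 461])]
tray [(0.83, [188, 187]), (0.55, [225, 306])]
bun_pack [(0.57, [225, 306])]
rack [(0.92, [287, 459])]
tape_roll [(0.96, [309, 368])]
marker [(0.79, [229, 214])]
clip_peg [(0.59, [160, 276])]
top 56.06547117199749 318.7761484142582 195.24138736568986 0.025915703251517156 [[ 0.00956043  0.98983029 -0.14193164  0.36693477]
 [-0.99952261  0.0052893  -0.03043974  0.04855581]
 [-0.02937946  0.1421549   0.98940832  1.09567197]
 [ 0.          0.          0.          1.        ]]
peel [(0.71, [145, 310])]
peel_grip [(0.64, [136, 291])]
peel_tip [(0.95, [152, 348])]
mat []
stop [(0.82, [210, 347])]
tray [(0.9, [259, 190])]
bun_pack [(0.61, [208, 322])]
[... 231 characters left out ...]
.84488625e-04,
        6.76891162e+01, -1.02266635e+01]), 'qvel': array([-0.04102427,  0.01058618, -0.10252022, -0.03886259, -0.11738007,
       -0.11880433]), 'tau': array([ 6.28917551e-04, -4.40014923e+01, -1.76989800e+01,  6.34870282e-02,
        5.01879340e-02, -4.07250809e-05]), 'position': array([0.17675954, 0.59946965, 0.24154776]), 'tcp_rot': array([[-9.59154238e-01,  2.82883628e-01, -2.10884372e-06],
       [ 2.82883628e-01,  9.59154238e-01,  2.43876542e-06],
       [ 2.71259320e-06,  1.74259483e-06, -1.00000000e+00]]), 'force': array([-0.12805452,  0.67184725,  0.3056189 ]), 'moment': array([-0.00134375,  0.02500003, -0.05655086]), 'grasp_force': 0.0, 'opening': 1.0025911784428232}
```

View images.

View pics/scene0.png

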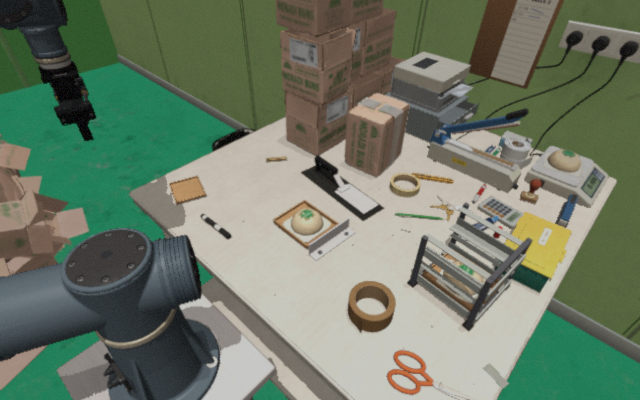

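View pics/top0.png

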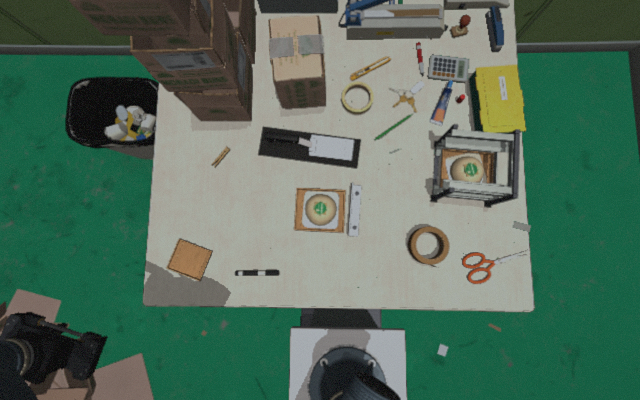

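```bash
cat > h.py <<'E'
import numpy as np,cv2
from rig import *
def cam(n):
    if n=="wrist":
        s=read_state(); c=capture(n)
        T=np.eye(4);T[:3,:3]=s["tcp_rot"];T[:3,3]=s["position"]
        M=T@np.array(c["tool_from_camera"])
    else: c=capture(n); M=np.array(c["cam_to_world"])
    return dict(img=c["img"],f=200/np.tan(np.radians(c["vertical_fov"]/2)),cx=c["cx"],cy=c["cy"],k1=c["k1"],M=M)
def proj(c,P):
    p=(np.atleast_2d(P)-c["M"][:3,3])@c["M"][:3,:3]
    x=p[:,0]/-p[:,2];y=-p[:,1]/-p[:,2];d=1+c["k1"]*(x*x+y*y)
    return np.c_[c["cx"]+c["f"]*x*d,c["cy"]+c["f"]*y*d]   # col,row
def back(c,uv,z):
    uv=np.atleast_2d(np.asarray(uv,float));xd=(uv[:,0]-c["cx"])/c["f"];yd=(uv[:,1]-c["cy"])/c["f"]
    x,y=xd,yd
    for _ in range(10):
        d=1+c["k1"]*(x*x+y*y);x,y=xd/d,yd/d
    w=np.c_[x,-y,-np.ones_like(x)]@c["M"][:3,:3].T;o=c["M"][:3,3]
    return o+w*((z-o[2])/w[:,2])[:,None]
def rect(c,mask,z):
    k,_=cv2.findContours(mask.astype(np.uint8),cv2.RETR_EXTERNAL,cv2.CHAIN_APPROX_NONE)
    k=max(k,key=cv2.contourArea)[:,0]
    P=back(c,k,z)[:,:2]
    return cv2.minAreaRect((P*1000).astype(np.float32))
E
python3 - <<'E'
from h import *
def r(x):return np.round(x,4).tolist()
cs={n:cam(n) for n in("scene","top")}
for n in cs:
    c=cs[n]
    for t,z in(("tray",.017),("mat",.003),("rack",.166),("peel",.03),("stop",.04)):
        for d in trace(n,t): print(n,t,round(d["p"],2),d["bbox"],rect(c,d["pixels"],z))
    for t,z in(("peel",.003),("peel_grip",.048),("peel_tip",.003),("stop",0),("tray",0),("bun_pack",.004),("rack",0),("rack_slot",.105)):
        for d in landmark_of(n,t): print(n,t,round(d["p"],2),r(back(c,[d["point"][::-1]],z)[0]))
np.save("top.npy",cs["top"],allow_pickle=True)
i=cs["top"]["img"][...,::-1]
a=cv2.resize(i[115:245,245:375],None,fx=4,fy=4,interpolation=cv2.INTER_CUBIC)
cv2.imwrite("pics/c1.png",a)
E
```

```text
scene tray 0.93 [274.9, 200.9, 65.9, 51.4] ((475.4219970703125, 78.8681869506836), (149.7945556640625, 136.0477294921875), 88.69268798828125)
scene tray 0.67 [170.3, 177.1, 37.3, 25.2] ((329.7751770019531, 445.37225341796875), (119.12474822998047, 90.53981018066406), 70.01248931884766)
scene mat 0.96 [300.2, 162.6, 82.7, 59.9] ((661.326416015625, 115.16207122802734), (309.0880126953125, 91.9596939086914), 86.1612319946289)
scene rack 0.64 [409.8, 208.1, 122.2, 124.1] ((527.9088134765625, -342.46600341796875), (184.50918579101562, 293.8629150390625), 85.39498901367188)
scene peel 0.79 [313.2, 156.3, 62.9, 57.0] ((666.5059204101562, 118.41932678222656), (308.18341064453125, 74.25820922851562), 76.14610290527344)
scene stop 0.62 [309.2, 218.6, 45.1, 41.6] ((467.36297607421875, -32.079078674316406), (56.33061599731445, 167.1353302001953), 85.28253173828125)
scene peel 0.55 [0.6923, 0.1238, 0.003]
scene peel_grip 0.57 [0.6877, 0.1773, 0.048]
scene peel_tip 0.97 [0.6681, -0.0133, 0.003]
scene peel_tip 0.67 [0.6861, 0.114, 0.003]
scene stop 0.68 [0.4861, -0.0022, 0.0]
scene stop 0.28 [0.642
[... 673 characters left out ...]
9453)
top rack 0.74 [432.6, 122.9, 87.8, 82.0] ((577.9468383789062, -311.78350830078125), (208.10699462890625, 204.32421875), 85.09957885742188)
top peel 0.72 [262.0, 132.9, 92.8, 24.4] ((669.509765625, 116.36918640136719), (261.93780517578125, 63.11419677734375), 83.2289047241211)
top stop 0.56 [348.0, 183.1, 10.4, 54.8] ((476.30743408203125, -18.780237197875977), (28.26961898803711, 144.1075897216797), 85.96742248535156)
top peel 0.84 [0.6748, 0.1177, 0.003]
top peel_tip 0.68 [0.6571, -0.015, 0.003]
top stop 0.7 [0.4821, 0.0019, 0.0]
top tray 0.89 [0.3395, 0.4567, 0.0]
top bun_pack 0.61 [0.4882, 0.0785, 0.004]
top rack 0.74 [0.5937, -0.3385, 0.0]
top rack_slot 0.64 [0.5923, -0.3338, 0.105]
```

View pics/c1.png

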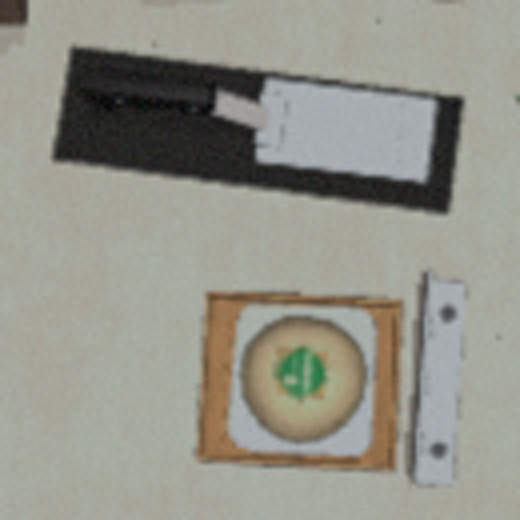

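Trays: (208,318), 147×127 mm with a bun in front of the stop, and (259,190), 111×94 mm and empty. The first is the larger one and stands at the stop, so it is the one meant; the crop confirms it (tray at crop (300,380), stop on its right at (440,380), blade pointing right).

```bash
python3 - <<'E'
from h import *
c=capture("wrist");print(c["vertical_fov"],np.round(c["tool_from_camera"],3).tolist())
c=cam("scene");print(np.round(back(c,[(347,160),(383,173),(288,143),(325,158)],0),3).tolist())
t=np.load("top.npy",allow_pickle=True).item()
print(np.round(back(t,[(275,107),(325,103),(250,120),(195,120)],0),3).tolist())
E
python3 -m jog '[{"roll":0.141},{"roll":0.141},{"roll":0.141},{"roll":0.141},{"roll":0.141},{"roll":0.141},{"roll":0.141},{"roll":0.141}]'
python3 -m jog '[{"roll":0.141},{"roll":0.145},{}]'
```

```text
60.01772925162017 [[-0.001, 0.958, 0.287, 0.078], [1.0, 0.001, -0.0, -0.001], [-0.0, 0.287, -0.958, -0.142], [0.0, 0.0, 0.0, 1.0]]
[[0.812, 0.203, 0.0], [0.838, 0.067, 0.0], [0.744, 0.431, 0.0], [0.767, 0.267, 0.0]]
[[0.796, 0.219, 0.0], [0.808, 0.066, 0.0], [0.755, 0.294, 0.0], [0.754, 0.463, 0.0]]$[0]: bad value
$[0]: bad value
```

```bash
python3 -m jog '[{"tx":0,"ty":0,"tz":0,"roll":0.141,"jaw":1},{"tx":0,"ty":0,"tz":0,"roll":0.141,"jaw":1}]'; python3 -m jog --help | head -20
```

```text
time_s: 2.9
position: [0.1768, 0.5995, 0.2416]
tcp_rot: [[-0.839, 0.543, -0.0], [0.543, 0.839, -0.0], [0.0, -0.0, -1.0]]
force: [-0.4, -0.5, -0.3]
opening: 1.003
grasp_force: 0.0invalid input: not JSON, or not a number
```

```bash
python3 -m jog '[{"tx":0,"ty":0,"tz":0,"roll":0.141,"jaw":1},{"tx":0,"ty":0,"tz":0,"roll":0.141,"jaw":1},{"tx":0,"ty":0,"tz":0,"roll":0.141,"jaw":1},{"tx":0,"ty":0,"tz":0,"roll":0.141,"jaw":1},{"tx":0,"ty":0,"tz":0,"roll":0.141,"jaw":1},{"tx":0,"ty":0,"tz":0,"roll":0.141,"jaw":1},{"tx":0,"ty":0,"tz":0,"roll":0.141,"jaw":1},{"tx":0,"ty":0,"tz":0,"roll":0.141,"jaw":1}]'
python3 -m jog '[{"tx":-2.4,"ty":2.8,"tz":0,"roll":0,"jaw":1},{"tx":-2.4,"ty":2.8,"tz":0,"roll":0,"jaw":1},{"tx":-2.4,"ty":2.8,"tz":0,"roll":0,"jaw":1},{"tx":-2.4,"ty":2.8,"tz":0,"roll":0,"jaw":1},{"tx":-2.4,"ty":2.8,"tz":0,"roll":0,"jaw":1},{"tx":-2.4,"ty":2.8,"tz":0,"roll":0,"jaw":1},{"tx":-2.4,"ty":2.8,"tz":0,"roll":0,"jaw":1},{"tx":-2.4,"ty":2.8,"tz":0,"roll":0,"jaw":1}]'
python3 -m jog '[{"tx":-2.4,"ty":2.8,"tz":0,"roll":0,"jaw":1},{"tx":-2.4,"ty":2.8,"tz":0,"roll":0,"jaw":1},{"tx":-2.4,"ty":2.8,"tz":0,"roll":0,"jaw":1},{"tx":-2.4,"ty":2.8,"tz":0,"roll":0,"jaw":1},{"tx":-2.4,"ty":2.8,"tz":0,"roll":0,"jaw":1},{"tx":-2.4,"ty":2.8,"tz":0,"roll":0,"jaw":1},{"tx":-2.4,"ty":2.8,"tz":0,"roll":0,"jaw":1},{"tx":0,"ty":0,"tz":0,"roll":0,"jaw":1}]'
python3 - <<'E'
from h import *
def r(x):return np.round(x,4).tolist()
c=cam("wrist");n="wrist"
for t,z in(("tray",.017),("mat",.003),("peel",.005),("stop",.04)):
    for d in trace(n,t): print(t,round(d["p"],2),d["bbox"],rect(c,d["pixels"],z)); np.save(f"m_{t}.npy",d["pixels"])
for t,z in(("peel",.003),("peel_grip",.048),("peel_tip",.003),("stop",0),("tray",0),("bun_pack",.004),("mat",0)):
    for d in landmark_of(n,t): print(t,round(d["p"],2),r(back(c,[d["point"][::-1]],z)[0]))
cv2.imwrite("pics/w1.png",c["img"][...,::-1]); np.save("w1.npy",c,allow_pickle=True)
E
```

```text
time_s: 3.7
position: [0.1767, 0.5995, 0.2416]
tcp_rot: [[0.131, 0.991, -0.0], [0.991, -0.131, -0.0], [-0.0, -0.0, -1.0]]
force: [-0.4, -0.2, -0.6]
opening: 1.0
grasp_force: 0.0
time_s: 4.5
position: [0.3758, 0.3797, 0.2418]
tcp_rot: [[0.126, 0.992, 0.0], [0.992, -0.126, 0.0], [0.0, 0.0, -1.0]]
force: [-0.9, 0.4, -0.3]
opening: 1.004
grasp_force: 0.0
time_s: 5.3
position: [0.5521, 0.1862, 0.2418]
tcp_rot: [[0.13, 0.991, 0.004], [0.991, -0.13, -0.001], [-0.0, 0.004, -1.0]]
force: [-0.4, 0.8, 0.3]
opening: 1.003
grasp_force: 0.0
tray 0.75 [214.8, 203.8, 116.3, 118.7] ((484.1392822265625, 107.28567504882812), (97.73492431640625, 124.46602630615234), 87.0125732421875)
mat 0.85 [386.9, 83.7, 99.6, 240.7] ((676.414794921875, 145.96575927734375), (232.5140380859375, 91.42700958251953), 82.08192443847656)
peel 0.72 [407.0, 105.1, 66.5, 175.0] ((681.8543701171875, 142.36756896972656), (193.47683715820312, 66.25703430175781), 83.36282348632812)
stop 0.68 [225.4, 317.9, 122.0, 26.0] ((485.4235534667969, 6.9091949462890625), (33.4925537109375, 145.9470672607422), 86.01055908203125)
peel 0.91 [0.6752, 0.1099, 0.003]
peel_grip 0.59 [0.6839, 0.1687, 0.048]
stop 0.62 [0.4852, -0.0058, 0.0]
bun_pack 0.62 [0.4821, 0.0763, 0.004]
mat 0.95 [0.6734, 0.113, 0.0]
```

View pics/w1.png

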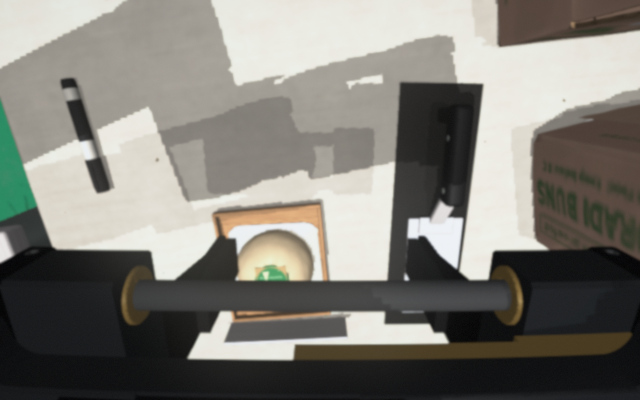

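```bash
python3 -m jog '[{"tx":0,"ty":3.3,"tz":0,"roll":0,"jaw":1},{"tx":0,"ty":3.3,"tz":0,"roll":0,"jaw":1},{"tx":0,"ty":3.3,"tz":0,"roll":0,"jaw":1},{"tx":0,"ty":3.3,"tz":0,"roll":0,"jaw":1},{"tx":0,"ty":0,"tz":3,"roll":0,"jaw":1},{"tx":0,"ty":0,"tz":3,"roll":0,"jaw":1},{"tx":0,"ty":0,"tz":0,"roll":0,"jaw":1}]'
python3 - <<'E'
from h import *
def r(x):return np.round(x,4).tolist()
c=cam("wrist");n="wrist"
for t,z in(("mat",.003),("peel",.048)):
    for d in trace(n,t): print(t,round(d["p"],2),d["bbox"],rect(c,d["pixels"],z))
for t,z in(("peel",.003),("peel_grip",.048),("mat",0)):
    for d in landmark_of(n,t): print(t,round(d["p"],2),r(back(c,[d["point"][::-1]],z)[0]))
# predicted outlines
P0=np.array([.6755,.1125]);a=np.radians(-97.7);u=np.array([np.cos(a),np.sin(a)]);v=np.array([-u[1],u[0]])
im=c["img"][...,::-1].copy()
for x0,x1,w,z in((-130,-30,10,60),(0,128,32,7)):
    q=np.array([[*(P0+u*x/1e3+v*y/1e3),z/1e3] for x,y in((x0,-w),(x1,-w),(x1,w),(x0,w))])
    cv2.polylines(im,[np.round(proj(c,q)*16).astype(int)],True,(0,0,255),1,cv2.LINE_AA,4)
cv2.imwrite("pics/w2.png",im)
E
```

```text
time_s: 6.6
position: [0.6758, 0.1725, 0.1763]
tcp_rot: [[0.126, 0.992, -0.011], [0.992, -0.126, -0.001], [-0.002, -0.011, -1.0]]
force: [-1.0, -0.0, -1.4]
opening: 1.002
grasp_force: 0.0
mat 0.57 [279.4, 81.3, 106.9, 277.5] ((679.5404052734375, 165.84201049804688), (193.6615753173828, 91.2576904296875), 82.01773834228516)
mat 0.46 [300.9, 109.0, 64.5, 234.9] ((682.9467163085938, 153.14520263671875), (169.73175048828125, 63.79350662231445), 83.39067840576172)
peel 0.72 [301.4, 113.2, 64.3, 228.3] ((684.3222045898438, 166.91175842285156), (143.93191528320312, 54.86136245727539), 82.81320190429688)
peel 0.58 [0.6781, 0.1068, 0.003]
peel 0.46 [0.6854, 0.1572, 0.003]
peel_grip 0.66 [0.6858, 0.1711, 0.048]
mat 0.6 [0.6752, 0.113, 0.0]
```

View pics/w2.png

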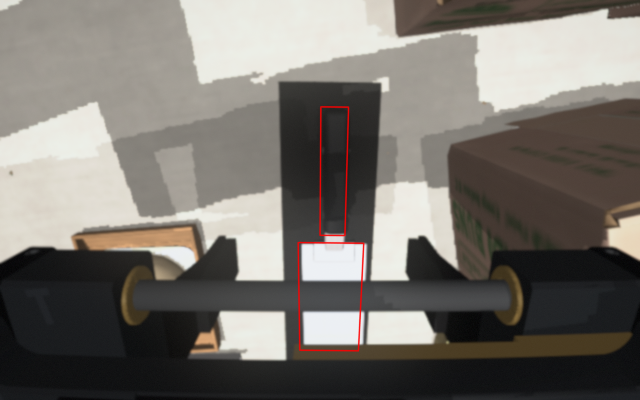

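```bash
python3 -c "
from h import *
s=read_state();R=s['tcp_rot'];p=s['position'];print(p,np.round(R,3).tolist(),s['qvel'].round(2))
print(R.T@(np.array([.6830,.167,.048])-p))"
```

```text
[0.68026388 0.17323566 0.18386883] [[0.125, 0.992, 0.004], [0.992, -0.125, 0.0], [0.001, 0.004, -1.0]] [-0.08 -0.06  0.35  0.03 -0.08  0.07]
[-0.00596017  0.00296381  0.13587642]
```

```bash
python3 -m jog '[{"tx":-0.6,"ty":0.3,"tz":2,"roll":0,"jaw":1},{"tx":0,"ty":0,"tz":3,"roll":0,"jaw":1},{"tx":0,"ty":0,"tz":3,"roll":0,"jaw":1},{"tx":0,"ty":0,"tz":3,"roll":0,"jaw":1},{"tx":0,"ty":0,"tz":2.6,"roll":0,"jaw":1},{"tx":0,"ty":0,"tz":0,"roll":0,"jaw":1},{"tx":0,"ty":0,"tz":0,"roll":0,"jaw":1}]'
python3 -m jog '[{"tx":0,"ty":0,"tz":0,"roll":0,"jaw":0.6},{"tx":0,"ty":0,"tz":0,"roll":0,"jaw":0.4},{"tx":0,"ty":0,"tz":0,"roll":0,"jaw":0},{"tx":0,"ty":0,"tz":0,"roll":0,"jaw":0},{"tx":0,"ty":0,"tz":0,"roll":0,"jaw":0},{"tx":0,"ty":0,"tz":0,"roll":0,"jaw":0},{"tx":0,"ty":0,"tz":0,"roll":0,"jaw":0}]'
```

```text
time_s: 7.6
position: [0.6821, 0.1667, 0.0466]
tcp_rot: [[0.126, 0.992, 0.001], [0.992, -0.126, 0.0], [0.0, 0.001, -1.0]]
force: [0.7, 0.3, 0.1]
opening: 1.003
grasp_force: 0.0
time_s: 8.3
position: [0.6813, 0.1666, 0.0455]
tcp_rot: [[0.126, 0.992, -0.0], [0.992, -0.126, -0.0], [-0.0, -0.0, -1.0]]
force: [-0.1, 0.7, -0.3]
opening: 0.447
grasp_force: 0.0
```

```bash
python3 -m jog '[{"tx":0,"ty":0,"tz":0,"roll":0,"jaw":0},{"tx":0,"ty":0,"tz":0,"roll":0,"jaw":0},{"tx":0,"ty":0,"tz":0,"roll":0,"jaw":0},{"tx":0,"ty":0,"tz":0,"roll":0,"jaw":0},{"tx":0,"ty":0,"tz":0,"roll":0,"jaw":0},{"tx":0,"ty":0,"tz":0,"roll":0,"jaw":0}]'
python3 -m jog '[{"tx":0,"ty":0,"tz":-1,"roll":0,"jaw":0},{"tx":0,"ty":0,"tz":-2,"roll":0,"jaw":0},{"tx":0,"ty":0,"tz":-2,"roll":0,"jaw":0},{"tx":0,"ty":0,"tz":0,"roll":0,"jaw":0},{"tx":0,"ty":0,"tz":0,"roll":0,"jaw":0}]'
python3 - <<'E'
from h import *
c=cam("top");n="top"
s=read_state();p=s["position"];R=s["tcp_rot"];print(p,s["opening"],s["grasp_force"],s["force"])
zz=p[2]-.0425
for t,z in(("peel",zz),("peel_tip",zz)):
    for d in landmark_of(n,t): print(t,round(d["p"],2),d["point"],back(c,[d["point"][::-1]],z)[0].round(4))
cs=cam("scene")
for t,z in(("peel",zz),("peel_tip",zz)):
    for d in landmark_of("scene",t): print(t,round(d["p"],2),d["point"],back(cs,[d["point"][::-1]],z)[0].round(4))
fu=-R[:,0];v=np.cross([0,0,1],fu)
def draw(c):
    im=c["img"][...,::-1].copy()
    o=p+fu*.055;o[2]=zz
    q=np.array([o+fu*x+v*y+[0,0,.004] for x,y in((0,-.032),(.128,-.032),(.128,.032),(0,.032))])
    cv2.polylines(im,[np.round(proj(c,q)*16).astype(int)],True,(0,0,255),1,cv2.LINE_AA,4)
    return im
a=cv2.resize(draw(c)[100:230,250:400],None,fx=4,fy=4);b=cv2.resize(draw(cs)[140:240,300:400],None,fx=4,fy=4)
im=np.zeros((520,800,3),np.uint8);im[:,:400]=a[:,100:500];im[:400,400:]=b;cv2.imwrite("pics/g.png",im)
E
```

```text
time_s: 8.9
position: [0.6815, 0.1666, 0.0456]
tcp_rot: [[0.126, 0.992, 0.0], [0.992, -0.126, 0.0], [0.0, 0.0, -1.0]]
force: [0.7, 0.4, -0.3]
opening: 0.226
grasp_force: 29.9
time_s: 9.4
position: [0.6812, 0.1666, 0.0959]
tcp_rot: [[0.126, 0.992, 0.0], [0.992, -0.126, 0.0], [0.0, 0.0, -1.0]]
force: [-0.4, 0.1, -1.7]
opening: 0.228
grasp_force: 29.9
[0.68052205 0.16655567 0.09494087] 0.22453566769941752 29.852458108216524 [ 0.12620148  0.33874906 -1.26859018]
peel 0.7 [142.0, 306.2] [0.6706 0.1182 0.0524]
peel 0.45 [147.3, 310.9] [0.655  0.1045 0.0524]
peel 0.2 [274.8, 257.1] [0.2961 0.2471 0.0524]
peel_tip 0.86 [147.4, 353.2] [ 0.6548 -0.0162  0.0524]
peel 0.89 [174.5, 344.1] [0.6856 0.1137 0.0524]
peel_tip 0.59 [197.7, 373.9] [ 0.6605 -0.0204  0.0524]
peel_tip 0.33 [255.4, 469.6] [ 0.6477 -0.3227  0.0524]
```

View pics/g.png

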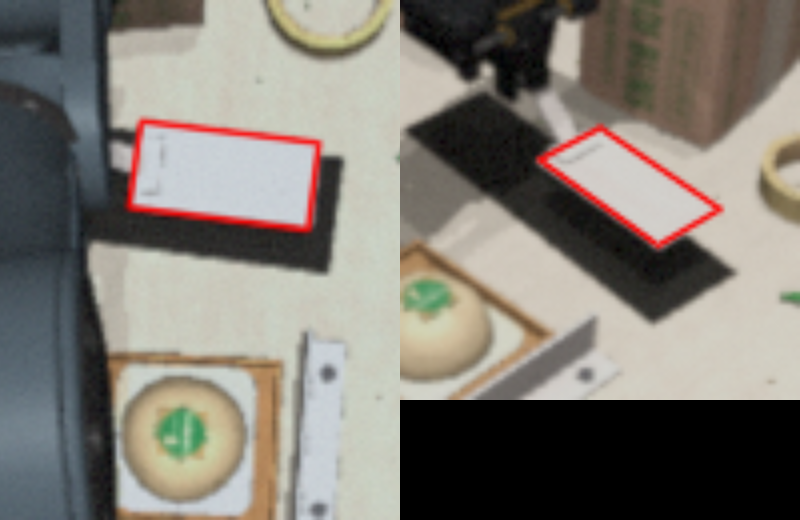

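```bash
python3 -m jog '[{"tx":0,"ty":0,"tz":-2,"roll":0,"jaw":0},{"tx":1.1,"ty":-1,"tz":-2,"roll":0,"jaw":0},{"tx":2.5,"ty":-2,"tz":0,"roll":0,"jaw":0},{"tx":3,"ty":-2.8,"tz":0,"roll":0,"jaw":0},{"tx":3,"ty":-3,"tz":0,"roll":0,"jaw":0},{"tx":2.5,"ty":-3,"tz":0,"roll":0,"jaw":0},{"tx":2,"ty":-3,"tz":0,"roll":0,"jaw":0},{"tx":1.5,"ty":-3,"tz":0,"roll":0,"jaw":0}]'
python3 -m jog '[{"tx":1,"ty":-3,"tz":0,"roll":0,"jaw":0},{"tx":0,"ty":0,"tz":3,"roll":-0.074,"jaw":0},{"tx":0,"ty":0,"tz":2,"roll":0,"jaw":0},{"tx":0,"ty":0,"tz":2,"roll":0,"jaw":0},{"tx":0,"ty":0,"tz":0,"roll":0,"jaw":0},{"tx":0,"ty":0,"tz":0,"roll":0,"jaw":0}]'
python3 - <<'E'
from h import *
s=read_state();p=s["position"];R=s["tcp_rot"];print(p,R.round(3).tolist(),s["force"])
c=cam("top");w=cam("wrist");cs=cam("scene")
for n,k in(("top",c),("scene",cs)):
  for t,z in(("tray",.017),("stop",.04),("peel",p[2]-.04)):
    for d in trace(n,t): print(n,t,round(d["p"],2),d["bbox"],rect(k,d["pixels"],z))
for n,k in(("top",c),("scene",cs)):
  for t,z in(("stop",0),("tray",0),("peel_tip",p[2]-.0425)):
    for d in landmark_of(n,t): print(n,t,round(d["p"],2),back(k,[d["point"][::-1]],z)[0].round(4))
f=np.array([-np.sin(np.radians(3)),-np.cos(np.radians(3)),0]);v=np.array([-f[1],f[0],0])
def draw(c):
    im=c["img"][...,::-1].copy()
    C=np.array([.481,.078,0])
    for q in(np.array([C+f*x+v*y+[0,0,.017] for x,y in((-.072,-.062),(.072,-.062),(.072,.062),(-.072,.062))]),
             np.array([[.484,-.002,0]+v*y+[0,0,z] for y,z in((-.075,0),(-.075,.04),(.075,.04),(.075,0))])):
      cv2.polylines(im,[np.round(proj(c,q)*16).astype(int)],True,(0,0,255),1,cv2.LINE_AA,4)
    return im
a=cv2.resize(draw(c)[160:260,275:375],None,fx=4,fy=4);b=cv2.resize(draw(cs)[180:280,260:360],None,fx=4,fy=4)
cv2.imwrite("pics/t.png",np.hstack([a,b]))
E
```

```text
time_s: 10.5
position: [0.5231, 0.3452, 0.1352]
tcp_rot: [[0.125, 0.992, -0.0], [0.992, -0.125, 0.0], [0.0, -0.0, -1.0]]
force: [0.2, 0.4, -1.3]
opening: 0.227
grasp_force: 29.9
time_s: 11.1
position: [0.4958, 0.3574, 0.0652]
tcp_rot: [[0.052, 0.999, -0.001], [0.999, -0.052, -0.0], [-0.0, -0.001, -1.0]]
force: [0.3, -0.2, -1.2]
opening: 0.222
grasp_force: 29.9
[0.49581156 0.35736609 0.06524251] [[0.052, 0.999, -0.001], [0.999, -0.052, -0.0], [-0.0, -0.001, -1.0]] [ 0.27740573 -0.24146102 -1.15120533]
top tray 0.65 [185.1, 244.8, 31.4, 34.6] ((324.0566101074219, 421.2674560546875), (49.137489318847656, 91.09236907958984), 65.55792999267578)
top tray 0.55 [293.1, 185.4, 50.3, 45.6] ((480.1736145019531, 135.25738525390625), (119.77278137207031, 39.78261947631836), 3.658104181289673)
top stop 0.79 [345.1, 186.5, 13.7, 50.2] ((477.48260498046875, -18.71833038330078), (28.960601806640625, 140.8872833251953), 85.82894897460938)
top peel 0.59 [223.6, 196.1, 62.7, 21.1] ((490.4997863769531, 263.53546142578125), (178.58480834960938, 64.4525375366211), 88.26071166992188)
scene tray 0.82 [276.5,
[... 164 characters left out ...]
 ((329.6525573730469, 445.844970703125), (113.8753433227539, 89.49156188964844), 71.63922882080078)
scene stop 0.87 [307.2, 214.4, 49.1, 44.6] ((469.01904296875, -32.823177337646484), (55.83591079711914, 170.77008056640625), 86.8545150756836)
scene peel 0.91 [232.5, 158.6, 58.0, 50.0] ((499.29486083984375, 301.9700012207031), (263.0650939941406, 72.78002166748047), 83.46994018554688)
top stop 0.69 [0.4783 0.0045 0.    ]
top tray 0.78 [0.3427 0.454  0.    ]
top tray 0.6 [0.4893 0.0792 0.    ]
top peel_tip 0.64 [0.4792 0.1704 0.0227]
scene stop 0.66 [ 0.4903 -0.0006  0.    ]
scene tray 0.91 [0.3315 0.4473 0.    ]
scene tray 0.57 [0.4871 0.08   0.    ]
scene peel_tip 0.81 [0.4951 0.1841 0.0227]
```

View pics/t.png

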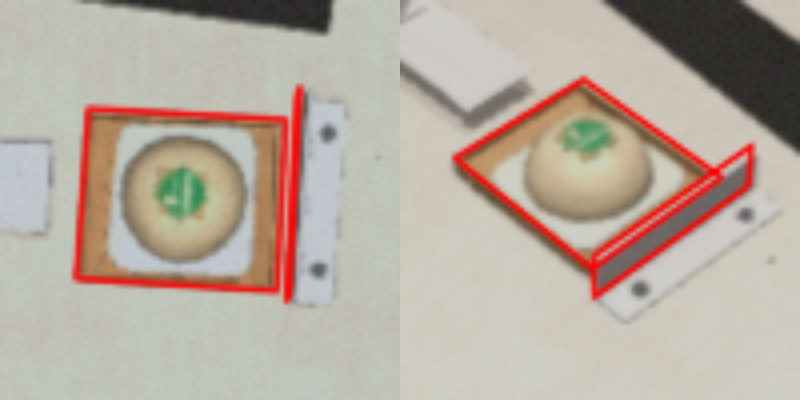

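```bash
python3 -m jog '[{"tx":0,"ty":0,"tz":1,"roll":0,"jaw":0},{"tx":0,"ty":0,"tz":0.8,"roll":0,"jaw":0},{"tx":0,"ty":0,"tz":0.3,"roll":0,"jaw":0},{"tx":0,"ty":0,"tz":0.1,"roll":0,"jaw":0},{"tx":0,"ty":0,"tz":0,"roll":0,"jaw":0}]'
python3 -m jog '[{"tx":0,"ty":0,"tz":0.1,"roll":0,"jaw":0},{"tx":0,"ty":0,"tz":0,"roll":0,"jaw":0}]'
```

```text
time_s: 12.35
position: [0.4957, 0.3573, 0.0431]
tcp_rot: [[0.052, 0.999, -0.001], [0.999, -0.052, -0.0], [-0.0, -0.001, -1.0]]
force: [0.5, -0.6, -1.5]
opening: 0.229
grasp_force: 29.9
time_s: 12.55
position: [0.4962, 0.3576, 0.0427]
tcp_rot: [[0.052, 0.999, 0.001], [0.999, -0.052, 0.0], [0.0, 0.001, -1.0]]
force: [0.4, -0.4, -2.4]
opening: 0.224
grasp_force: 29.9
```

```bash
python3 -m jog '[{"tx":0,"ty":0,"tz":0.1,"roll":0,"jaw":0},{"tx":0,"ty":0,"tz":0,"roll":0,"jaw":0}]'; python3 -m jog '[{"tx":0,"ty":0,"tz":0.05,"roll":0,"jaw":0},{"tx":0,"ty":0,"tz":0,"roll":0,"jaw":0}]'
```

```text
time_s: 12.75
position: [0.4963, 0.3576, 0.0425]
tcp_rot: [[0.052, 0.999, 0.001], [0.999, -0.052, 0.0], [0.0, 0.001, -1.0]]
force: [-0.4, -0.1, 3.6]
opening: 0.224
grasp_force: 29.8
time_s: 12.95
position: [0.4963, 0.3576, 0.0424]
tcp_rot: [[0.052, 0.999, 0.001], [0.999, -0.052, 0.0], [0.001, 0.001, -1.0]]
force: [-2.1, -0.9, 7.2]
opening: 0.225
grasp_force: 29.8
```

```bash
python3 -m jog '[{"tx":-0.6,"ty":0,"tz":0,"roll":0,"jaw":0},{"tx":-1,"ty":0,"tz":0,"roll":0,"jaw":0},{"tx":-1,"ty":0,"tz":0,"roll":0,"jaw":0},{"tx":-1,"ty":0,"tz":0,"roll":0,"jaw":0},{"tx":-0.8,"ty":0,"tz":0,"roll":0,"jaw":0},{"tx":-0.8,"ty":0,"tz":0,"roll":0,"jaw":0}]'
python3 -m jog '[{"tx":-0.8,"ty":0,"tz":0,"roll":0,"jaw":0},{"tx":-0.8,"ty":0,"tz":0,"roll":0,"jaw":0},{"tx":-0.8,"ty":0,"tz":0,"roll":0,"jaw":0},{"tx":-0.8,"ty":0,"tz":0,"roll":0,"jaw":0}]'
```

```text
time_s: 13.55
position: [0.4951, 0.3067, 0.0425]
tcp_rot: [[0.053, 0.999, 0.005], [0.999, -0.053, 0.004], [0.004, 0.005, -1.0]]
force: [-0.4, 6.1, 6.9]
opening: 0.228
grasp_force: 29.9
time_s: 13.95
position: [0.4934, 0.2747, 0.0424]
tcp_rot: [[0.053, 0.999, 0.005], [0.999, -0.053, 0.003], [0.004, 0.005, -1.0]]
force: [0.7, 5.0, 6.4]
opening: 0.227
grasp_force: 29.9
```

Sliding under; continue.

```bash
python3 -m jog '[{"tx":-0.8,"ty":0,"tz":0,"roll":0,"jaw":0},{"tx":-0.8,"ty":0,"tz":0,"roll":0,"jaw":0},{"tx":-0.8,"ty":0,"tz":0,"roll":0,"jaw":0},{"tx":-0.8,"ty":0,"tz":0,"roll":0,"jaw":0},{"tx":-0.8,"ty":0,"tz":0,"roll":0,"jaw":0},{"tx":-0.6,"ty":0,"tz":0,"roll":0,"jaw":0},{"tx":0,"ty":0,"tz":0,"roll":0,"jaw":0}]'
python3 - <<'E'
from h import *
c=cam("top");cs=cam("scene")
s=read_state();p=s["position"];R=s["tcp_rot"];print(p,R.round(4).tolist(),s["force"])
for n,k in(("top",c),("scene",cs)):
  for d in trace(n,"tray"): print(n,round(d["p"],2),d["bbox"],rect(k,d["pixels"],.019))
a=cv2.resize(c["img"][160:260,275:375],None,fx=4,fy=4);b=cv2.resize(cs["img"][180:280,240:340],None,fx=4,fy=4)
cv2.imwrite("pics/u.png",np.hstack([a,b])[...,::-1])
E
```

```text
time_s: 14.65
position: [0.4909, 0.2279, 0.0424]
tcp_rot: [[0.054, 0.999, 0.004], [0.999, -0.054, 0.002], [0.002, 0.004, -1.0]]
force: [0.1, 2.6, 7.7]
opening: 0.227
grasp_force: 29.9
[0.49091036 0.22789932 0.04240407] [[0.0532, 0.9986, 0.0043], [0.9986, -0.0532, 0.0015], [0.0017, 0.0042, -1.0]] [1.76247154 1.96698012 7.43264347]
top 0.61 [296.4, 187.5, 55.9, 44.7] ((480.7216491699219, 65.12926483154297), (146.7197723388672, 127.27570343017578), 86.09255981445312)
scene 0.75 [169.6, 177.8, 40.5, 23.5] ((328.1476745605469, 444.8545227050781), (119.3274917602539, 93.4911117553711), 69.87950134277344)
scene 0.69 [279.6, 200.5, 57.4, 50.2] ((479.4383544921875, 84.57730102539062), (119.07865905761719, 129.39752197265625), 83.19315338134766)
```

View pics/u.png

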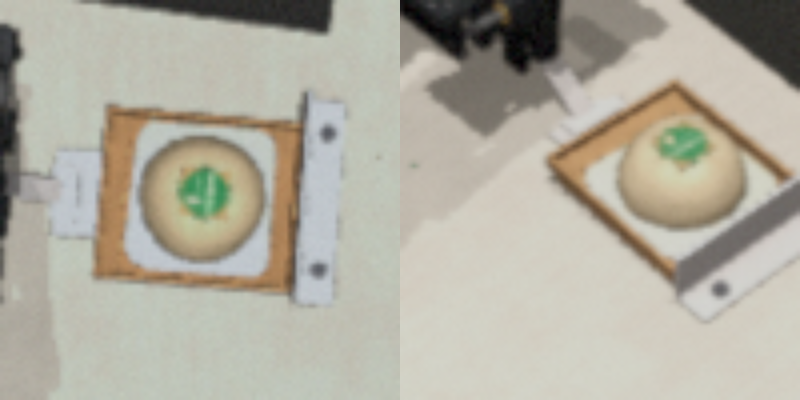

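```bash
python3 -m jog '[{"tx":-0.6,"ty":0,"tz":0,"roll":0,"jaw":0},{"tx":-0.6,"ty":0,"tz":0,"roll":0,"jaw":0},{"tx":-0.4,"ty":0,"tz":0,"roll":0,"jaw":0},{"tx":-0.2,"ty":0,"tz":0,"roll":0,"jaw":0},{"tx":0,"ty":0,"tz":0,"roll":0,"jaw":0},{"tx":0,"ty":0,"tz":0,"roll":0,"jaw":0}]'
python3 - <<'E'
from h import *
c=cam("top")
s=read_state();p=s["position"];R=s["tcp_rot"];print(p,s["force"])
o=p-R[:,0]*.055;print("origin",o[:2])
for d in trace("top","tray")[:1]: print(d["bbox"],rect(c,d["pixels"],.021))
for d in landmark_of("top","bun_pack")[:1]: print(back(c,[d["point"][::-1]],.008))
E
```

```text
time_s: 15.45
position: [0.4901, 0.2107, 0.0424]
tcp_rot: [[0.054, 0.999, 0.005], [0.999, -0.054, 0.002], [0.003, 0.005, -1.0]]
force: [-0.4, 5.7, 8.7]
opening: 0.225
grasp_force: 29.9
[0.49013004 0.2106793  0.04240163] [0.28173955 5.12817015 7.66166445]
origin [0.48718082 0.15575863]
[299.2, 186.4, 51.5, 44.2] ((481.8356628417969, 88.73507690429688), (98.47700500488281, 123.59961700439453), 85.2789306640625)
[[0.48823624 0.05394849 0.008     ]]
```

```bash
python3 -m jog '[{"tx":0,"ty":0,"tz":-0.3,"roll":0,"jaw":0},{"tx":0,"ty":0,"tz":-0.3,"roll":0,"jaw":0},{"tx":0.1,"ty":0,"tz":-0.4,"roll":0,"jaw":0},{"tx":0.2,"ty":0,"tz":-0.4,"roll":0,"jaw":0},{"tx":0.3,"ty":0,"tz":-0.5,"roll":0,"jaw":0},{"tx":0.4,"ty":0,"tz":-0.6,"roll":0,"jaw":0},{"tx":0.2,"ty":0,"tz":-0.3,"roll":0,"jaw":0},{"tx":0,"ty":0,"tz":0,"roll":0,"jaw":0}]'
python3 - <<'E'
from h import *
c=cam("top");cs=cam("scene")
s=read_state();p=s["position"];R=s["tcp_rot"];print(p,R.round(4).tolist(),s["force"],s["moment"])
o=p-R[:,0]*.055;print("origin",o[:2]); zz=p[2]-.0425
for n,k in(("top",c),("scene",cs)):
  for d in trace(n,"tray"): print(n,round(d["p"],2),d["bbox"],rect(k,d["pixels"],zz+.021))
f=-R[:,0];v=np.cross([0,0,1],f);o[2]=zz
def draw(c):
    im=c["img"][...,::-1].copy()
    q=np.array([o+f*x+v*y+[0,0,z] for x,y,z in((.017,-.062,.021),(.161,-.062,.021),(.161,.062,.021),(.017,.062,.021))])
    cv2.polylines(im,[np.round(proj(c,q)*16).astype(int)],True,(0,0,255),1,cv2.LINE_AA,4)
    return im
a=cv2.resize(draw(c)[160:260,275:375],None,fx=4,fy=4);b=cv2.resize(draw(cs)[180:280,240:340],None,fx=4,fy=4)
cv2.imwrite("pics/l.png",np.hstack([a,b]))
E
```

```text
time_s: 16.4
position: [0.4892, 0.2222, 0.0697]
tcp_rot: [[0.051, 0.999, 0.002], [0.999, -0.051, 0.0], [0.0, 0.002, -1.0]]
force: [0.0, -0.4, -3.5]
opening: 0.225
grasp_force: 30.0
[0.48886692 0.22177395 0.06918848] [[0.0515, 0.9987, 0.0004], [0.9987, -0.0515, -0.0], [0.0, 0.0004, -1.0]] [ 0.67861359  0.23984199 -3.72185351] [0.1566626  0.01213896 0.06697399]
origin [0.48603465 0.16684693]
scene 0.95 [272.4, 197.9, 65.2, 51.7] ((460.4289245605469, 67.82308959960938), (169.49583435058594, 124.20757293701172), 78.91902160644531)
scene 0.88 [168.2, 178.0, 39.1, 24.9] ((314.0667724609375, 408.9991760253906), (110.38838195800781, 87.97119140625), 70.43711853027344)
```

View pics/l.png

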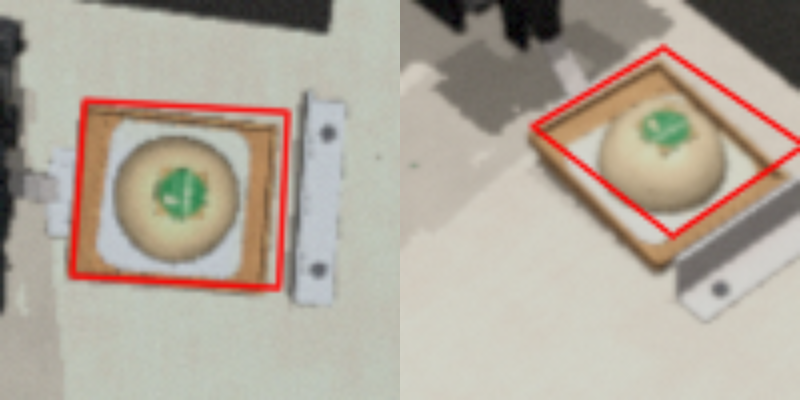

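```bash
cat > droop.py <<'E'
from h import *
from scipy.optimize import minimize
def fit(k,mask,T,p,R,xr0=17.):
    f=-R[:,0];f=f/np.linalg.norm(f);up=np.array([0,0,1.]);v=np.cross(up,f)
    def poly(th,xr,dy,psi):
        a=np.radians(th);b=np.radians(psi);F=f*np.cos(a)-up*np.sin(a);U=up*np.cos(a)+f*np.sin(a)
        o=p+F*T-U*.0425
        P=[]
        for x,y,z in [(X,Y,Z) for X in(-72,72) for Y in(-62,62) for Z in(9.5,21)]+[(X,Y,4) for X in(-54,54) for Y in(-62,62)]:
            P.append(o+F*(xr+72+x*np.cos(b)-y*np.sin(b))/1e3+v*(dy+x*np.sin(b)+y*np.cos(b))/1e3+U*z/1e3)
        return cv2.convexHull(proj(k,np.array(P)).astype(np.float32))
    m=mask.astype(np.uint8)
    c,_=cv2.findContours(m,cv2.RETR_EXTERNAL,cv2.CHAIN_APPROX_NONE);H=cv2.convexHull(max(c,key=cv2.contourArea)[:,0].astype(np.float32))
    D=lambda h:[np.max((h[:,0]-[k["cx"],k["cy"]])@[np.cos(t),np.sin(t)]) for t in np.linspace(0,2*np.pi,72,endpoint=False)]
    H=np.array(D(H))
    g=lambda q:np.sum((np.array(D(poly(*q)))-H)**2)
    r=minimize(g,[3,xr0,0,0],method="Nelder-Mead",options=dict(maxiter=800));return r.x.round(1),round((r.fun/72)**.5,2)
def run(T=.055):
    for n in("scene","top"):
        k=cam(n);s=read_state()
        for d in trace(n,"tray"):
            if d["bbox"][0]>250 and d["p"]>.4: print(n,round(d["p"],2),"pitch,xrear,dy,yaw",fit(k,d["pixels"],T,s["position"],s["tcp_rot"]))
    print(s["time_s"],s["position"],s["force"].round(1))
E
python3 -c "
import droop;droop.run()"
python3 -m jog '[{"tx":0,"ty":0,"tz":0,"roll":0,"jaw":0},{"tx":0,"ty":0,"tz":0,"roll":0,"jaw":0},{"tx":0,"ty":0,"tz":0,"roll":0,"jaw":0},{"tx":0,"ty":0,"tz":0,"roll":0,"jaw":0}]'
python3 -c "
import droop;droop.run()"
```

```text
scene 0.68 pitch,xrear,dy,yaw (array([ 9.6, 13.2, -0. , -0. ]), np.float64(1.47))
top 0.86 pitch,xrear,dy,yaw (array([17.7, 25.5,  0. , -0. ]), np.float64(1.03))
16.75 [0.48882124 0.22155916 0.06891783] [ 0.2  0.1 -2.6]
time_s: 17.2
position: [0.4888, 0.2215, 0.069]
tcp_rot: [[0.052, 0.999, -0.0], [0.999, -0.052, -0.0], [-0.0, -0.0, -1.0]]
force: [-0.1, 1.5, -2.8]
opening: 0.222
grasp_force: 30.0
scene 0.83 pitch,xrear,dy,yaw (array([10.4, 12.9,  0. , -0. ]), np.float64(1.67))
top 0.63 pitch,xrear,dy,yaw (array([-78.2, 429.8,   2.5,  -8. ]), np.float64(24.32))
top 0.57 pitch,xrear,dy,yaw (array([18.3, 27.6, -0. , -0. ]), np.float64(0.66))
17.35 [0.4887419  0.22154373 0.06900554] [ 0.6 -0.3 -2.9]
```

```bash
python3 -m jog '[{"tx":0,"ty":0,"tz":0.6,"roll":0,"jaw":0},{"tx":0,"ty":0,"tz":0.8,"roll":0,"jaw":0},{"tx":0,"ty":0,"tz":0.8,"roll":0,"jaw":0},{"tx":0,"ty":0,"tz":0.45,"roll":0,"jaw":0},{"tx":0,"ty":0,"tz":0,"roll":0,"jaw":0},{"tx":0,"ty":0,"tz":0,"roll":0,"jaw":0}]'
python3 -m jog '[{"tx":0,"ty":0,"tz":0,"roll":0,"jaw":0.5},{"tx":0,"ty":0,"tz":0,"roll":0,"jaw":0.5},{"tx":0,"ty":0,"tz":0,"roll":0,"jaw":0.5},{"tx":-0.7,"ty":0,"tz":-0.1,"roll":0,"jaw":0.5},{"tx":-0.7,"ty":0,"tz":-0.1,"roll":0,"jaw":0.5},{"tx":0,"ty":0,"tz":0,"roll":0,"jaw":0.5},{"tx":0,"ty":0,"tz":0,"roll":0,"jaw":0.5}]'
python3 - <<'E'
from h import *
c=cam("wrist");s=read_state();print(s["position"],s["tcp_rot"].round(3).tolist(),s["force"],s["opening"])
cv2.imwrite("pics/w3.png",c["img"][...,::-1])
E
```

```text
time_s: 18.0
position: [0.4887, 0.2216, 0.0424]
tcp_rot: [[0.052, 0.999, -0.0], [0.999, -0.052, -0.0], [-0.0, -0.0, -1.0]]
force: [0.1, 1.5, 1.8]
opening: 0.226
grasp_force: 30.0
time_s: 18.7
position: [0.4882, 0.2072, 0.0446]
tcp_rot: [[0.053, 0.999, 0.0], [0.999, -0.053, 0.0], [0.0, 0.0, -1.0]]
force: [-0.7, -0.3, -0.5]
opening: 0.495
grasp_force: 0.0
[0.48820026 0.20739949 0.04462203] [[0.053, 0.999, 0.0], [0.999, -0.053, 0.0], [0.0, 0.0, -1.0]] [-0.36533483  0.44856364  0.36420385] 0.5002031509526302
```

View pics/w3.png

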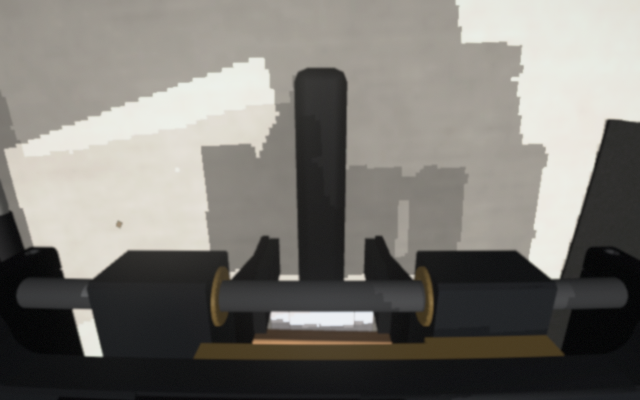

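The wrist picture shows the handle centred between the jaws (columns 297–347), with the tray rim in front at row 340. That was my tenth picture, so from here I work by numbers.

```bash
sed -i 's/\[3,xr0,0,0\],method="Nelder-Mead",options=dict(maxiter=800)/[3,xr0,0,0],method="Nelder-Mead",options=dict(maxiter=800,initial_simplex=[[3,xr0,0,0],[7,xr0,0,0],[3,xr0+6,0,0],[3,xr0,4,0],[3,xr0,0,4]])/' droop.py
python3 -m jog '[{"tx":0,"ty":0,"tz":0,"roll":0,"jaw":0},{"tx":0,"ty":0,"tz":0,"roll":0,"jaw":0},{"tx":0,"ty":0,"tz":0,"roll":0,"jaw":0},{"tx":0,"ty":0,"tz":0,"roll":0,"jaw":0},{"tx":0,"ty":0,"tz":0,"roll":0,"jaw":0},{"tx":0,"ty":0,"tz":0,"roll":0,"jaw":0},{"tx":0,"ty":0,"tz":0,"roll":0,"jaw":0}]'
python3 -c "
import droop;droop.run(.041)"
python3 -m jog '[{"tx":0,"ty":0,"tz":-0.2,"roll":0,"jaw":0},{"tx":0,"ty":0,"tz":-0.4,"roll":0,"jaw":0},{"tx":0,"ty":0,"tz":-0.6,"roll":0,"jaw":0},{"tx":0,"ty":0,"tz":-0.6,"roll":0,"jaw":0},{"tx":0,"ty":0,"tz":-0.6,"roll":0,"jaw":0},{"tx":0,"ty":0,"tz":-0.4,"roll":0,"jaw":0},{"tx":0,"ty":0,"tz":0,"roll":0,"jaw":0}]'
python3 -c "
import droop;droop.run(.041)"
```

```text
time_s: 19.45
position: [0.4881, 0.2078, 0.0445]
tcp_rot: [[0.052, 0.999, 0.0], [0.999, -0.052, 0.0], [0.0, 0.0, -1.0]]
force: [-1.0, 1.1, 0.6]
opening: 0.229
grasp_force: 30.0
scene 0.79 pitch,xrear,dy,yaw (array([-4. , 20.7, -9.2, -3.7]), np.float64(1.43))
top 0.67 pitch,xrear,dy,yaw (array([15.7, 28.7,  1.8, -0.6]), np.float64(0.44))
19.6 [0.48811076 0.20774157 0.04455284] [ 0.3  1.2 -0.5]
time_s: 20.35
position: [0.4886, 0.2078, 0.0734]
tcp_rot: [[0.052, 0.999, 0.002], [0.999, -0.052, 0.0], [0.0, 0.002, -1.0]]
force: [-0.7, 0.5, -3.2]
opening: 0.224
grasp_force: 30.0
scene 0.82 pitch,xrear,dy,yaw (array([ 0.3, 17.6, -3.9, -2.3]), np.float64(0.71))
top 0.6 pitch,xrear,dy,yaw (array([13.8, 27. , -0.1, -0.3]), np.float64(0.3))
20.5 [0.48793718 0.2076402  0.07252955] [-0.7 -0.9 -3.7]
```

```bash
python3 - <<'E'
s=open('droop.py').read()
i=s.index("def fit"); 
s=s[:i]+'''def fit(ks,T,p,R,xr0=17.):
    f=-R[:,0];f=f/np.linalg.norm(f);up=np.array([0,0,1.]);v=np.cross(up,f)
    A=np.linspace(0,2*np.pi,72,endpoint=False);E=np.array([np.cos(A),np.sin(A)])
    def pts(th,xr,dy,psi):
        a=np.radians(th);b=np.radians(psi);F=f*np.cos(a)-up*np.sin(a);U=up*np.cos(a)+f*np.sin(a)
        o=p+F*T-U*.0445
        return np.array([o+F*(xr+72+x*np.cos(b)-y*np.sin(b))/1e3+v*(dy+x*np.sin(b)+y*np.cos(b))/1e3+U*z/1e3
          for x,y,z in [(X,Y,Z) for X in(-72,72) for Y in(-62,62) for Z in(9.5,21)]+[(X,Y,4) for X in(-54,54) for Y in(-62,62)]])
    def g(q):
        P=pts(*q[:4]);e=0
        for k,H in ks:
            d=(proj(k,P)@E).max(0)-H;d=d-E.T@(np.linalg.pinv(E.T)@d)*0;e+=np.minimum(abs(d),3).dot(np.minimum(abs(d),3))
        return e
    x0=np.array([3,xr0,0,0]);S=[x0]+[x0+d for d in np.diag([4.,6,4,4])]
    r=minimize(g,x0,method="Nelder-Mead",options=dict(maxiter=1500,initial_simplex=S));return r.x.round(1),round((r.fun/72/len(ks))**.5,2)
def run(T=.041):
    ks=[];A=np.linspace(0,2*np.pi,72,endpoint=False);E=np.array([np.cos(A),np.sin(A)])
    for n in("scene","top"):
        k=cam(n);s=read_state()
        uv=proj(k,s["position"]-s["tcp_rot"][:,0]*(T+.09))[0]
        for d in trace(n,"tray"):
            b=d["bbox"]
            if abs(b[0]+b[2]/2-uv[0])<25 and abs(b[1]+b[3]/2-uv[1])<25:
                ys,xs=np.nonzero(d["pixels"]);ks.append((k,(np.c_[xs,ys]@E).max(0)));print(n,round(d["p"],2),b);break
    if ks: print("pitch,xrear,dy,yaw",fit(ks,T,s["position"],s["tcp_rot"]))
    print(s["time_s"],s["position"].round(4),s["force"].round(1),s["moment"].round(2))
'''
open('droop.py','w').write(s)
E
python3 -m jog '[{"tx":0,"ty":0,"tz":-0.6,"roll":0,"jaw":0},{"tx":0,"ty":0,"tz":-1,"roll":0,"jaw":0},{"tx":0,"ty":0,"tz":-1,"roll":0,"jaw":0},{"tx":0,"ty":0,"tz":-1,"roll":0,"jaw":0},{"tx":0,"ty":0,"tz":-0.6,"roll":0,"jaw":0},{"tx":0,"ty":0,"tz":0,"roll":0,"jaw":0}]'
python3 -c "
import droop;droop.run()"
```

```text
time_s: 21.15
position: [0.4889, 0.2078, 0.1159]
tcp_rot: [[0.052, 0.999, 0.003], [0.999, -0.052, 0.001], [0.001, 0.003, -1.0]]
force: [0.8, -0.2, -3.7]
opening: 0.226
grasp_force: 30.0
scene 0.91 [272.1, 182.2, 71.0, 53.9]
top 0.59 [289.7, 178.2, 58.4, 52.6]
pitch,xrear,dy,yaw (array([ 0.3, 16. , -2. , -2. ]), np.float64(1.02))
21.3 [0.4878 0.2076 0.1145] [-0.1 -0.  -2.9] [ 0.14  0.05 -0.04]
```

```bash
cat > rack.py <<'E'
from h import *
from scipy.optimize import least_squares
A=np.linspace(0,2*np.pi,72,endpoint=False);E=np.array([np.cos(A),np.sin(A)])
ks=[]
for n in("scene","top"):
    k=cam(n)
    d=trace(n,"rack")[0];ys,xs=np.nonzero(d["pixels"]);ks.append((k,(np.c_[xs,ys]@E).max(0)));print(n,d["p"],d["bbox"])
def P(q):
    b=np.radians(q[2]);f=np.array([np.cos(b),np.sin(b)]);v=np.array([-f[1],f[0]])
    return np.array([[*(q[:2]/1e3+f*x+v*y),z] for x in(-.0825,.0825) for y in(-.088,.088) for z in(0,.166)])
for sel in (ks,ks[:1],ks[1:]):
    r=least_squares(lambda q:np.concatenate([(proj(k,P(q))@E).max(0)-H for k,H in sel]),[591,-336,-95],loss="soft_l1",x_scale=[1,1,.3],diff_step=1e-3)
    print(r.x.round(1),round((2*r.cost/len(r.fun))**.5,2))
    if len(sel)==2:q=r.x
b=np.radians(q[2]);f=np.array([np.cos(b),np.sin(b)]);v=np.array([-f[1],f[0]])
for k,_ in ks:
    g=k["img"]
    for x in np.arange(-100,101,6):
        row=[]
        for y in np.arange(-56,57,14):
            u,w=proj(k,[*(q[:2]/1e3+f*x/1e3+v*y/1e3),.118])[0];row.append("/".join(f"{int(t):3d}" for t in g[int(round(w)),int(round(u))][[0,2]]))
        print(int(x)," ".join(row))
E
python3 rack.py
```

```text
scene 0.88 [405.6, 207.1, 125.6, 124.0]
top 0.91 [430.3, 125.2, 90.8, 83.6]
[ 588.3 -333.7  -94.8] 0.75
[ 587.1 -334.   -94.6] 0.77
[ 589.4 -333.4  -95.2] 0.63
-100 208/192  63/ 62 184/173 207/193 209/193 208/190 209/193 208/192 169/147
-94  95/ 87  49/ 49 155/151 208/193 210/193 208/193 209/194 208/193 178/128
-88  50/ 49  74/ 67 185/179 208/193 208/192 209/192 208/193 208/192 206/187
-82  95/ 86 204/187 186/180 206/191 208/191 209/191 208/192 207/192 209/191
-76 147/140 207/192 187/179 208/193 209/192 208/191 210/196 185/177 185/172
-70 173/166 206/192 186/178 209/193 210/194 209/193 209/192 183/176 165/158
-64 138/131 208/191 185/177 205/190 207/190 185/171 198/184 183/175 165/158
-58 179/171 209/195 188/179 205/190 152/134 123/113  98/ 93 184/177 165/157
-52 140/133 208/191 187/179 153/138  93/ 82  70/ 69 111/107 183/176 165/159
-46 173/166 178/165 187/180  85/ 81  55/ 54  83/ 81 136/136 185/178 164/158
-40 173/166 167/151 188/179  86/ 79 102/ 96 137/126 140/135 185/176 164/157
-34 139/131 137/ 74 188/181  83/ 75 191/176 128/117 151/148 185/177 162/154
-28 174/166 172/ 93 186/179
[... 3489 characters left out ...]
5  62/ 54 137/140 155/154
50 181/179 164/166 164/170 154/156 124/126 100/ 97 161/161 150/154 156/155
56 179/182 182/177 185/178 190/183 193/180 194/181 194/183 160/159 155/156
62 178/176 187/178 193/185 190/180 195/180 194/181 193/180 162/152  88/ 87
68 180/180 196/189 192/186 193/185 192/182 192/181 193/182 162/153  91/ 91
74 179/177 181/175 193/185 196/185 193/184 191/181 194/180 170/168 141/141
80 177/178  55/ 51  57/ 58  84/ 80  85/ 79  98/ 94 127/120  51/ 53  54/ 52
86 177/178  64/ 65  52/ 53  48/ 50  54/ 55 124/126  98/ 97  62/ 63  57/ 52
92  63/ 64  52/ 51  53/ 55  50/ 55  42/ 47  52/ 53  45/ 50  60/ 62  87/ 88
98  89/ 98  88/ 98  90/ 96  90/ 96  91/ 97  88/ 95  80/ 86  88/ 93  88/ 94
```

```bash
python3 -m jog '[{"tx":0,"ty":0,"tz":-0.5,"roll":0.011,"jaw":0},{"tx":0,"ty":0,"tz":-0.9,"roll":0.011,"jaw":0},{"tx":0,"ty":0,"tz":-1,"roll":0,"jaw":0},{"tx":0,"ty":0,"tz":-0.8,"roll":0,"jaw":0},{"tx":-0.34,"ty":0.21,"tz":-0.3,"roll":0,"jaw":0},{"tx":-0.67,"ty":0.43,"tz":0,"roll":0,"jaw":0},{"tx":-1,"ty":0.65,"tz":0,"roll":0,"jaw":0},{"tx":-1.35,"ty":0.86,"tz":0,"roll":0,"jaw":0}]'
python3 -m jog '[{"tx":-1.7,"ty":1.08,"tz":0,"roll":0,"jaw":0},{"tx":-2.1,"ty":1.34,"tz":0,"roll":0,"jaw":0},{"tx":-2.1,"ty":1.34,"tz":0,"roll":0,"jaw":0},{"tx":-2.1,"ty":1.34,"tz":0,"roll":0,"jaw":0},{"tx":-2.1,"ty":1.34,"tz":0,"roll":0,"jaw":0},{"tx":-2.1,"ty":1.34,"tz":0,"roll":0,"jaw":0},{"tx":-2.1,"ty":1.34,"tz":0,"roll":0,"jaw":0},{"tx":-1.7,"ty":1.08,"tz":0,"roll":0,"jaw":0}]'
python3 -m jog '[{"tx":-1.35,"ty":0.86,"tz":0,"roll":0,"jaw":0},{"tx":-1,"ty":0.65,"tz":0,"roll":0,"jaw":0},{"tx":-0.67,"ty":0.43,"tz":0,"roll":0,"jaw":0},{"tx":-0.34,"ty":0.21,"tz":0,"roll":0,"jaw":0},{"tx":0,"ty":0,"tz":0,"roll":0,"jaw":0},{"tx":0,"ty":0,"tz":0,"roll":0,"jaw":0}]'
python3 -c "
import droop
from h import *
droop.run()
s=read_state();R=s['tcp_rot'];print(R.round(4).tolist())
for n in('scene','top'):
  k=cam(n)
  for d in landmark_of(n,'bun_pack')[:2]: print(n,d['p'],back(k,[d['point'][::-1]],s['position'][2]-.0365).round(4))
"
```

```text
time_s: 22.35
position: [0.5071, 0.1716, 0.1492]
tcp_rot: [[0.073, 0.997, -0.001], [0.997, -0.073, -0.0], [-0.0, -0.001, -1.0]]
force: [0.2, 1.0, -2.9]
opening: 0.222
grasp_force: 30.0
time_s: 23.15
position: [0.5976, 0.0026, 0.1489]
tcp_rot: [[0.076, 0.997, -0.001], [0.997, -0.076, -0.0], [-0.0, -0.001, -1.0]]
force: [0.5, 0.2, -4.1]
opening: 0.227
grasp_force: 30.0
time_s: 23.75
position: [0.6153, -0.0289, 0.1495]
tcp_rot: [[0.073, 0.997, -0.001], [0.997, -0.073, 0.001], [0.0, -0.001, -1.0]]
force: [-0.9, 0.5, -3.5]
opening: 0.23
grasp_force: 30.0
scene 0.78 [369.3, 190.1, 76.1, 55.7]
top 0.72 [383.1, 134.5, 57.4, 51.5]
pitch,xrear,dy,yaw (array([ 4. , 20.9, -3.7, -1.1]), np.float64(1.93))
23.9 [ 0.6155 -0.0289  0.1496] [ 0.1 -0.5 -3.8] [ 0.2  -0.03 -0.01]
[[0.073, 0.9973, -0.0004], [0.9973, -0.073, 0.0001], [0.0001, -0.0004, -1.0]]
scene 0.72 [[ 0.5964 -0.1609  0.1131]]
top 0.83 [[ 0.601  -0.1695  0.1131]]
```

```bash
python3 - <<'E'
from droop import *
A=np.linspace(0,2*np.pi,72,endpoint=False);E=np.array([np.cos(A),np.sin(A)])
s=read_state();al=[]
for n in("scene","top"):
    k=cam(n)
    for t in ("tray","bun_pack"):
        for d in trace(n,t)[:3]:
            b=d["bbox"];print(n,t,round(d["p"],2),b,int(d["pixels"].sum()))
    # colour segmentation of cardboard
    uv=proj(k,s["position"]-s["tcp_rot"][:,0]*.131-[0,0,.035])[0].astype(int)
    hsv=cv2.cvtColor(np.ascontiguousarray(k["img"]),cv2.COLOR_RGB2HSV)
    m=((hsv[...,0]>8)&(hsv[...,0]<20)&(hsv[...,1]>95)&(hsv[...,2]>60)).astype(np.uint8)
    w=np.zeros_like(m);w[uv[1]-36:uv[1]+36,uv[0]-45:uv[0]+45]=1;m&=w
    ncc,lab,st,_=cv2.connectedComponentsWithStats(m,connectivity=8)
    print(n,uv,[x.tolist() for x in st[1:] if x[4]>25])
    keep=np.isin(lab,[i for i in range(1,ncc) if st[i,4]>25])
    ys,xs=np.nonzero(keep);H=(np.c_[xs,ys]@E).max(0);al.append((k,H))
    print("colour",n,fit([(k,H)],.041,s["position"],s["tcp_rot"]))
print("joint",fit(al,.041,s["position"],s["tcp_rot"]))
E
```

```text
scene tray 0.68 [171.3, 178.0, 35.7, 25.6] 719
scene tray 0.65 [346.5, 172.4, 40.7, 32.4] 201
scene tray 0.58 [368.8, 190.2, 77.8, 56.5] 1004
scene bun_pack 0.66 [380.4, 197.9, 54.8, 40.7] 1242
scene [408 214] [[418, 178, 35, 5, 87], [369, 189, 76, 53, 816]]
colour scene (array([ 1.8, 11.2,  3. , -0.5]), np.float64(1.72))
top tray 0.59 [382.6, 136.3, 58.3, 46.3] 694
top bun_pack 0.8 [403.4, 141.2, 24.9, 41.3] 945
top [409 158] [[384, 136, 7, 7, 38], [407, 137, 32, 49, 442], [440, 149, 14, 38, 204]]
colour top (array([-1.5, 21.9, -8.7,  0. ]), np.float64(2.09))
joint (array([ -3.9,  17.5, -10.1,  -1.4]), np.float64(2.0))
```

```bash
cat > col.py <<'E'
from droop import *
A=np.linspace(0,2*np.pi,72,endpoint=False);E=np.array([np.cos(A),np.sin(A)])
def go(T=.041,xs_max=440,ys_min=184):
    s=read_state();al=[]
    for n in("scene","top"):
        k=cam(n)
        uv=proj(k,s["position"]-s["tcp_rot"][:,0]*(T+.09)-[0,0,.035])[0].astype(int)
        hsv=cv2.cvtColor(np.ascontiguousarray(k["img"]),cv2.COLOR_RGB2HSV)
        m=((hsv[...,0]>8)&(hsv[...,0]<20)&(hsv[...,1]>95)&(hsv[...,2]>60)).astype(np.uint8)
        w=np.zeros_like(m);w[uv[1]-36:uv[1]+36,uv[0]-45:uv[0]+45]=1;m&=w
        if n=="top": m[:,xs_max:]=0
        else: m[:ys_min]=0
        ncc,lab,st,_=cv2.connectedComponentsWithStats(m,connectivity=8)
        keep=np.isin(lab,[i for i in range(1,ncc) if st[i,4]>25]);ys,xs=np.nonzero(keep)
        al.append((k,(np.c_[xs,ys]@E).max(0)));print(n,xs.min(),ys.min(),xs.max(),ys.max(),fit(al[-1:],T,s["position"],s["tcp_rot"]))
    print("joint",fit(al,T,s["position"],s["tcp_rot"]))
    # residual per fixed pitch
    return al,s
if __name__=="__main__": go()
E
python3 col.py
```

```text
scene 369 189 444 241 (array([ 0.8, 12.6, -3.2, -1.7]), np.float64(1.07))
top 384 136 438 185 (array([10.9, 33.8,  3.9,  1.6]), np.float64(1.56))
joint (array([-0.2, 14.1, -6.2, -1.2]), np.float64(1.55))
```

```bash
python3 - <<'E'
from h import *
t=np.load("top.npy",allow_pickle=True).item()
s=cam("scene");s["img"]=cv2.imread("pics/scene0.png")[...,::-1]
b=np.radians(-94.8);f=np.array([np.cos(b),np.sin(b)]);v=np.array([-f[1],f[0]]);q=np.array([.589,-.3345])
for nm,k in(("scene",s),("top",t)):
  for x in(-90,-86,-82,-78,-74):
    print(nm,x)
    for z in(.166,.160,.15,.14,.125,.105,.085,.065,.05,.04,.03,.02,.01,0):
        r=[]
        for y in range(-80,81,20):
            u,w=np.round(proj(k,[*(q+f*x/1e3+v*y/1e3),z])[0]).astype(int);r.append("%3d"%k["img"][w,u].mean())
        if x in(-82,) : print(z," ".join(r))
E
```

```text
scene -90
scene -86
scene -82
0.166 106 191 190 191 172 122 181 191 135
0.16  56 176 191 189 188 126 170 168 144
0.15  45 109 191 192 193 147 187 188 175
0.14  44  58 186 193 192 190 188 187 115
0.125  52  62 170 191 192 192 190 188  94
0.105  40  43 182 170 193 192 193 168  74
0.085  50  47  95 188 174 190 191 191 160
0.065  45  46 150 131 191 173 187 182 107
0.05  44  48 183  87 117 192 172 127 137
0.04  48  48 111 138 143 188 174 137  56
0.03  45  41 155 189  85 110 183 175  91
0.02  42  55 128  94 132 143 180 174  71
0.01  40  51 111 156 161  86 132 131 170
0  33  45 101  64  97  85 143  95 173
scene -78
scene -74
top -90
top -86
top -82
0.166  51 163  98  66 157  85 139 121  21
0.16  51 124 156 113 162  72 145  54  30
0.15  25 100 146 163 167 101 161  98  26
0.14  20 103 125 171 169  97 159 132  28
0.125  23 104 120 134 169  99 104 136  31
0.105  31  97 101 109 121  98  61 101  29
0.085  26  63  58  79  68  82  73  79  12
0.065  24  90  78  83  84  77 110  69  48
0.05  12  80  77  73  84  70 140  78  29
0.04  20  80  60  82  78  73 121  83  32
0.03  26  80  51  76  83  79  71 106  30
0.02  18  88  61  85  81  82  75  99  20
0.01  21  67  57  97  76  90  68  64  24
0  43  61  84  97  97 140  80  86  40
top -78
top -74
```

```bash
python3 -m jog '[{"tx":-0.3,"ty":0,"tz":-0.15,"roll":0,"jaw":0},{"tx":-0.7,"ty":0,"tz":-0.15,"roll":0,"jaw":0},{"tx":-1,"ty":-0.05,"tz":0,"roll":0,"jaw":0},{"tx":-1.3,"ty":0,"tz":0,"roll":0,"jaw":0},{"tx":-1,"ty":0,"tz":0,"roll":0,"jaw":0},{"tx":-0.7,"ty":0,"tz":0,"roll":0,"jaw":0},{"tx":-0.3,"ty":0,"tz":0,"roll":0,"jaw":0},{"tx":0,"ty":0,"tz":0,"roll":0,"jaw":0}]'
python3 - <<'E'
from col import *
s=read_state();print(s["position"],s["force"].round(1))
for n in("scene","top"):
    k=cam(n)
    for d in landmark_of(n,"rack_slot")[:1]: print(n,back(k,[d["point"][::-1]],.105).round(4))
    for d in landmark_of(n,"tray")[:3]: print(n,d["p"],back(k,[d["point"][::-1]],.110).round(4))
    for d in landmark_of(n,"bun_pack")[:2]: print(n,"bun",d["p"],back(k,[d["point"][::-1]],.114).round(4))
go(xs_max=640,ys_min=190)
E
```

```text
time_s: 25.4
position: [0.6114, -0.0831, 0.1525]
tcp_rot: [[0.075, 0.997, -0.0], [0.997, -0.075, 0.0], [0.0, -0.0, -1.0]]
force: [0.2, 1.1, -3.6]
opening: 0.23
grasp_force: 30.0
[ 0.61139474 -0.08314408  0.15249512] [ 0.2  1.1 -3.6]
scene [[ 0.5959 -0.3365  0.105 ]]
scene 0.94 [[0.2758 0.3177 0.11  ]]
scene 0.89 [[ 0.602  -0.2065  0.11  ]]
scene bun 0.97 [[ 0.6067 -0.2081  0.114 ]]
scene bun 0.27 [[ 0.6003 -0.2114  0.114 ]]
top [[ 0.5947 -0.3375  0.105 ]]
top 0.75 [[0.3351 0.4137 0.11  ]]
top bun 0.97 [[ 0.6082 -0.2208  0.114 ]]
scene 386 197 464 259 (array([ 2.4, 16. ,  0.8, -1.1]), np.float64(1.64))
top 438 139 467 186 (array([11.7, 26. ,  8.6,  0.9]), np.float64(2.5))
joint (array([ 5.5, 15.7,  5.9, -2. ]), np.float64(2.18))
```

```bash
python3 -m jog '[{"tx":-0.4,"ty":0.1,"tz":0,"roll":0,"jaw":0},{"tx":-0.8,"ty":0,"tz":0,"roll":0,"jaw":0},{"tx":-1.1,"ty":0,"tz":0,"roll":0,"jaw":0},{"tx":-1.2,"ty":0,"tz":0,"roll":0,"jaw":0},{"tx":-1.2,"ty":0,"tz":0,"roll":0,"jaw":0},{"tx":-1,"ty":0,"tz":0,"roll":0,"jaw":0},{"tx":-0.7,"ty":0,"tz":0,"roll":0,"jaw":0},{"tx":-0.4,"ty":0,"tz":0,"roll":0,"jaw":0}]'
python3 -m jog '[{"tx":-0.6,"ty":0,"tz":0,"roll":0,"jaw":0},{"tx":-0.9,"ty":0,"tz":0,"roll":0,"jaw":0},{"tx":-0.9,"ty":0,"tz":0,"roll":0,"jaw":0},{"tx":-0.7,"ty":0,"tz":0,"roll":0,"jaw":0},{"tx":-0.4,"ty":0,"tz":0,"roll":0,"jaw":0},{"tx":0,"ty":0,"tz":0,"roll":0,"jaw":0}]'
python3 - <<'E'
from h import *
s=read_state();print(s["position"],s["force"].round(1))
for n in("scene","top"):
    k=cam(n)
    for t,z in(("rack_slot",.105),("tray",.110),("bun_pack",.114),("rack",0)):
        for d in landmark_of(n,t)[:3]: print(n,t,round(d["p"],2),back(k,[d["point"][::-1]],z).round(4))
    for d in trace(n,"tray"):print(n,d["p"],d["bbox"],rect(k,d["pixels"],.127))
E
```

```text
time_s: 26.7
position: [0.6073, -0.1515, 0.1525]
tcp_rot: [[0.075, 0.997, 0.0], [0.997, -0.075, 0.0], [0.0, 0.0, -1.0]]
force: [0.8, 0.2, -4.0]
opening: 0.226
grasp_force: 30.0
time_s: 27.3
position: [0.6048, -0.1861, 0.1526]
tcp_rot: [[0.075, 0.997, 0.0], [0.997, -0.075, -0.0], [-0.0, 0.0, -1.0]]
force: [-0.1, 0.4, -4.1]
opening: 0.23
grasp_force: 30.0
[ 0.60484829 -0.18605349  0.15256194] [-0.1  0.4 -4.1]
scene tray 0.72 [[0.2764 0.3244 0.11  ]]
scene tray 0.57 [[ 0.5926 -0.3098  0.11  ]]
scene rack 0.95 [[ 0.5966 -0.339   0.    ]]
scene 0.76 [173.1, 172.9, 32.5, 31.0] ((271.44189453125, 312.0447082519531), (96.51258850097656, 74.8074722290039), 70.0935287475586)
scene 0.64 [425.7, 216.1, 81.9, 70.2] ((611.9286499023438, -275.94622802734375), (66.3946304321289, 92.76087188720703), 83.44630432128906)
top tray 0.57 [[0.3413 0.4173 0.11  ]]
top 0.77 [164.4, 241.3, 50.8, 39.6] ((338.7995910644531, 407.8935852050781), (97.86372375488281, 81.80158996582031), 70.49883270263672)
top 0.57 [487.3, 127.1, 32.3, 76.4] ((587.4711303710938, -408.3522033691406), (77.25658416748047, 200.44607543945312), 75.4963150024414)
top 0.55 [485.8, 149.7, 14.0, 36.5] ((580.3203735351562, -373.42889404296875), (22.85689926147461, 95.9105224609375), 79.09410858154297)
```

```bash
python3 -m jog '[{"tx":-0.4,"ty":0,"tz":0,"roll":0,"jaw":0},{"tx":-0.6,"ty":0,"tz":0,"roll":0,"jaw":0},{"tx":-0.6,"ty":0,"tz":0,"roll":0,"jaw":0},{"tx":-0.5,"ty":0,"tz":0,"roll":0,"jaw":0},{"tx":-0.3,"ty":0,"tz":0,"roll":0,"jaw":0},{"tx":0,"ty":0,"tz":0,"roll":0,"jaw":0},{"tx":0,"ty":0,"tz":0,"roll":0,"jaw":0}]'
python3 - <<'E'
from h import *
s=read_state();print(s["position"],s["force"].round(1))
for n in("scene","top"):
    k=cam(n)
    for t,z in(("rack_slot",.105),("tray",.110),("bun_pack",.114),("rack",0)):
        for d in landmark_of(n,t)[:3]: print(n,t,round(d["p"],2),back(k,[d["point"][::-1]],z).round(4))
    d=max(trace(n,"tray"),key=lambda d:d["bbox"][0]);print(n,d["p"],d["bbox"],rect(k,d["pixels"],.127))
E
```

```text
time_s: 28.6
position: [0.603, -0.2092, 0.1525]
tcp_rot: [[0.074, 0.997, -0.0], [0.997, -0.074, 0.0], [0.0, -0.0, -1.0]]
force: [0.2, 0.3, -5.0]
opening: 0.226
grasp_force: 30.0
[ 0.6029823  -0.20923482  0.15251463] [ 0.2  0.3 -5. ]
scene rack_slot 0.5 [[0.5494 0.2821 0.105 ]]
scene rack_slot 0.17 [[ 0.5994 -0.3355  0.105 ]]
scene tray 0.95 [[ 0.5835 -0.3399  0.11  ]]
scene tray 0.78 [[0.268  0.3121 0.11  ]]
scene tray 0.52 [[ 0.4908 -0.3597  0.11  ]]
scene bun_pack 0.92 [[ 0.5944 -0.3359  0.114 ]]
scene rack 0.61 [[ 0.5953 -0.3375  0.    ]]
scene 0.69 [429.9, 221.3, 82.5, 67.9] ((529.33056640625, -326.84613037109375), (135.45953369140625, 27.163684844970703), 85.71224975585938)
top tray 0.88 [[0.3413 0.4131 0.11  ]]
top 0.62 [496.5, 166.0, 13.1, 20.0] ((556.182373046875, -392.35870361328125), (22.762088775634766, 54.6064567565918), 83.60999298095703)
```

```bash
python3 -m jog '[{"tx":0,"ty":0,"tz":0.2,"roll":0,"jaw":0},{"tx":0,"ty":0,"tz":0.2,"roll":0,"jaw":0},{"tx":0,"ty":0,"tz":0.2,"roll":0,"jaw":0},{"tx":0,"ty":0,"tz":0.2,"roll":0,"jaw":0},{"tx":0,"ty":0,"tz":0.2,"roll":0,"jaw":0},{"tx":0,"ty":0,"tz":0,"roll":0,"jaw":0}]'
python3 -m jog '[{"tx":0,"ty":0,"tz":0.2,"roll":0,"jaw":0},{"tx":0,"ty":0,"tz":0.2,"roll":0,"jaw":0},{"tx":0,"ty":0,"tz":0.2,"roll":0,"jaw":0},{"tx":0,"ty":0,"tz":0,"roll":0,"jaw":0},{"tx":0,"ty":0,"tz":0,"roll":0,"jaw":0}]'
```

```text
time_s: 29.8
position: [0.603, -0.2093, 0.1424]
tcp_rot: [[0.074, 0.997, -0.0], [0.997, -0.074, -0.0], [-0.0, -0.0, -1.0]]
force: [-0.4, 0.5, -2.6]
opening: 0.228
grasp_force: 30.0
time_s: 30.3
position: [0.603, -0.2092, 0.1364]
tcp_rot: [[0.074, 0.997, -0.0], [0.997, -0.074, 0.0], [0.0, -0.0, -1.0]]
force: [-0.1, 0.0, -1.2]
opening: 0.229
grasp_force: 30.0
```

```bash
python3 -m jog '[{"tx":0.3,"ty":0,"tz":0.2,"roll":0,"jaw":0},{"tx":0.7,"ty":0,"tz":0,"roll":0,"jaw":0},{"tx":1,"ty":0,"tz":0,"roll":0,"jaw":0},{"tx":1,"ty":0,"tz":0,"roll":0,"jaw":0}]'
python3 -m jog '[{"tx":1.5,"ty":0,"tz":0,"roll":0,"jaw":0},{"tx":2,"ty":0,"tz":0,"roll":0,"jaw":0},{"tx":2.5,"ty":0,"tz":0,"roll":0,"jaw":0},{"tx":2.5,"ty":0,"tz":0,"roll":0,"jaw":0},{"tx":2.5,"ty":0,"tz":0,"roll":0,"jaw":0},{"tx":2.5,"ty":0,"tz":0,"roll":0,"jaw":0},{"tx":1.5,"ty":0,"tz":0,"roll":0,"jaw":0},{"tx":0,"ty":0,"tz":0,"roll":0,"jaw":0}]'
python3 - <<'E'
from h import *
s=read_state();p=s["position"];R=s["tcp_rot"];print(p,R.round(3).tolist(),s["force"].round(1))
for n in("scene","top"):
    k=cam(n)
    for t,z in(("rack_slot",.105),("tray",.105),("bun_pack",.109),("rack",0),("peel_tip",p[2]-.0445),("mat",0)):
        for d in landmark_of(n,t)[:3]: print(n,t,round(d["p"],2),np.round(d["point"],1),back(k,[d["point"][::-1]],z).round(4))
    pr=proj(k,p-R[:,0]*(.041+.128)-[0,0,.0445]);print("pred tip px",pr)
    d=max(trace(n,"tray"),key=lambda d:d["bbox"][0]);print(n,d["p"],d["bbox"],rect(k,d["pixels"],.122))
E
```

```text
time_s: 30.7
position: [0.6053, -0.1782, 0.1345]
tcp_rot: [[0.074, 0.997, -0.0], [0.997, -0.074, 0.0], [0.0, -0.0, -1.0]]
force: [-0.2, -0.3, -2.2]
opening: 0.229
grasp_force: 30.0
time_s: 31.5
position: [0.6161, -0.0269, 0.1346]
tcp_rot: [[0.07, 0.998, -0.0], [0.998, -0.07, 0.0], [0.0, -0.0, -1.0]]
force: [-0.7, 1.2, -1.1]
opening: 0.226
grasp_force: 30.0
[ 0.61610006 -0.02692583  0.13460277] [[0.07, 0.998, -0.0], [0.998, -0.07, 0.0], [0.0, -0.0, -1.0]] [-0.7  1.2 -1.1]
scene tray 0.84 [192.2 186.8] [[0.2759 0.3269 0.105 ]]
scene tray 0.75 [257.2 472.7] [[ 0.5955 -0.3408  0.105 ]]
scene tray 0.17 [182.8 365.3] [[0.6426 0.0032 0.105 ]]
scene bun_pack 0.96 [255.4 472.6] [[ 0.5964 -0.339   0.109 ]]
scene bun_pack 0.3 [230.1 220.1] [[0.2502 0.1413 0.109 ]]
scene rack 0.84 [282.5 458.2] [[ 0.5982 -0.332   0.    ]]
scene peel_tip 0.74 [227.1 414.9] [[ 0.6023 -0.1872  0.0901]]
scene peel_tip 0.29 [179.4 364. ] [[0.6684 0.0262 0.0901]]
scene mat 0.84 [189.5 341.1] [[0.6734 0.1122 0.    ]]
scene mat 0.32 [260.3 470.6] [[ 0.6859 -0.3218  0.    ]]
scene mat 0.21 [230.8 418.9] [[ 0.6857 -0.1664  0.    ]]
pred tip px [[418.13626632 228.35507885]]
scene 0.61 [430.9, 224.3, 81.5, 62.7] ((618.5321655273438, -281.7803649902344), (47.94911575317383, 92.53138732910156), 66.519775390625)
top tray 0.69 [258.8 190.3] [[0.3391 0.414  0.105 ]]
top tray 0.15 [244.5 428.4] [[ 0.3818 -0.206   0.105 ]]
top bun_pack 0.96 [164.4 480.1] [[ 0.593  -0.3463  0.109 ]]
top rack 0.72 [171.8 463.7] [[ 0.5957 -0.3418  0.    ]]
top peel_tip 0.79 [163.  421.9] [[ 0.601  -0.1994  0.0901]]
top mat 0.7 [149.4 309.5] [[0.663  0.1115 0.    ]]
pred tip px [[420.41790479 161.84197285]]
top 0.92 [447.1, 138.3, 63.4, 47.1] ((595.10009765625, -337.36517333984375), (151.1619415283203, 118.12295532226562), 84.35379028320312)
```

```bash
python3 -m jog '[{"tx":0,"ty":0,"tz":0,"roll":0.0565,"jaw":0},{"tx":1.4,"ty":0.3,"tz":0,"roll":0,"jaw":0},{"tx":3,"ty":0.6,"tz":0,"roll":0,"jaw":0},{"tx":3.5,"ty":0.8,"tz":0,"roll":0,"jaw":0},{"tx":3.5,"ty":0.8,"tz":0,"roll":0,"jaw":0},{"tx":3.5,"ty":0.8,"tz":0,"roll":0,"jaw":0},{"tx":2.5,"ty":0.5,"tz":0,"roll":0,"jaw":0},{"tx":1.2,"ty":0.2,"tz":0,"roll":0,"jaw":0}]'
python3 -m jog '[{"tx":0,"ty":0,"tz":1.5,"roll":0,"jaw":0},{"tx":0,"ty":0,"tz":2,"roll":0,"jaw":0},{"tx":0,"ty":0,"tz":1.5,"roll":0,"jaw":0},{"tx":0,"ty":0,"tz":0,"roll":0,"jaw":0},{"tx":0,"ty":0,"tz":0,"roll":0,"jaw":0}]'
python3 - <<'E'
from h import *
s=read_state();p=s["position"];R=s["tcp_rot"];print(p,R.round(4).tolist(),s["force"].round(1))
print("to go cm",R.T@(np.array([.6795,.1527,.0475])-p)*100)
for n in("scene","top"):
    k=cam(n)
    for d in landmark_of(n,"peel_tip")[:1]: print(n,d["p"],np.round(d["point"][::-1],1))
    print("pred",proj(k,p-R[:,0]*(.041+.128)-[0,0,.0445]))
    for d in trace(n,"mat")[:1]: print("mat",rect(k,d["pixels"],.003))
E
```

```text
time_s: 33.1
position: [0.6807, 0.1533, 0.1345]
tcp_rot: [[0.126, 0.992, 0.001], [0.992, -0.126, 0.001], [0.001, 0.001, -1.0]]
force: [1.1, 0.4, -2.3]
opening: 0.225
grasp_force: 30.0
time_s: 33.6
position: [0.6798, 0.1485, 0.0837]
tcp_rot: [[0.131, 0.991, -0.002], [0.991, -0.131, -0.0], [-0.0, -0.002, -1.0]]
force: [0.1, -0.7, -1.7]
opening: 0.224
grasp_force: 30.0
[0.67980205 0.14848222 0.08369462] [[0.1312, 0.9914, -0.0017], [0.9914, -0.1312, -0.0002], [-0.0005, -0.0017, -1.0]] [ 0.1 -0.7 -1.7]
to go cm [ 0.41587923 -0.07913785  3.6194058 ]
scene 0.93 [371.9 201.5]
pred [[372.4600325  201.37616454]]
mat ((669.328125, 114.71015167236328), (306.0083923339844, 94.30794525146484), 82.08617401123047)
pred [[353.92100876 147.68435924]]
mat ((631.5553588867188, 34.322669982910156), (73.97471618652344, 165.4146270751953), 15.654007911682129)
```

```bash
python3 -m jog '[{"tx":0.4,"ty":0,"tz":0.5,"roll":0,"jaw":0},{"tx":0,"ty":0,"tz":1.2,"roll":0,"jaw":0},{"tx":0,"ty":0,"tz":1.1,"roll":0,"jaw":0},{"tx":0,"ty":0,"tz":0.5,"roll":0,"jaw":0},{"tx":0,"ty":0,"tz":0.25,"roll":0,"jaw":0},{"tx":0,"ty":0,"tz":0,"roll":0,"jaw":0},{"tx":0,"ty":0,"tz":0,"roll":0,"jaw":0}]'
python3 -m jog '[{"tx":0,"ty":0,"tz":0.1,"roll":0,"jaw":0},{"tx":0,"ty":0,"tz":0,"roll":0,"jaw":0}]'
```

```text
time_s: 34.6
position: [0.6811, 0.1534, 0.0492]
tcp_rot: [[0.13, 0.991, 0.001], [0.991, -0.13, -0.0], [0.0, 0.001, -1.0]]
force: [-0.2, -0.5, -0.7]
opening: 0.225
grasp_force: 30.0
time_s: 34.8
position: [0.6812, 0.1535, 0.0484]
tcp_rot: [[0.13, 0.992, 0.001], [0.992, -0.13, 0.0], [0.0, 0.001, -1.0]]
force: [0.2, 0.5, -0.7]
opening: 0.231
grasp_force: 30.0
```

```bash
python3 -m jog '[{"tx":0,"ty":0,"tz":0.1,"roll":0,"jaw":0},{"tx":0,"ty":0,"tz":0,"roll":0,"jaw":0}]'; python3 -m jog '[{"tx":0,"ty":0,"tz":0.05,"roll":0,"jaw":0},{"tx":0,"ty":0,"tz":0,"roll":0,"jaw":0}]'
```

```text
time_s: 35.0
position: [0.6813, 0.1536, 0.0477]
tcp_rot: [[0.13, 0.992, 0.001], [0.992, -0.13, 0.0], [0.0, 0.001, -1.0]]
force: [0.0, 0.8, 1.3]
opening: 0.224
grasp_force: 30.0
time_s: 35.2
position: [0.6813, 0.1536, 0.0476]
tcp_rot: [[0.13, 0.992, 0.001], [0.992, -0.13, 0.0], [0.0, 0.001, -1.0]]
force: [-0.6, 1.5, 5.6]
opening: 0.222
grasp_force: 30.0
```

```bash
python3 -m jog '[{"tx":0,"ty":0,"tz":0,"roll":0,"jaw":0.35},{"tx":0,"ty":0,"tz":0,"roll":0,"jaw":0.7},{"tx":0,"ty":0,"tz":0,"roll":0,"jaw":0.7},{"tx":0,"ty":0,"tz":0,"roll":0,"jaw":0.7},{"tx":0,"ty":0,"tz":0,"roll":0,"jaw":0.7},{"tx":0,"ty":0,"tz":-1,"roll":0,"jaw":0.7},{"tx":0,"ty":0,"tz":-3,"roll":0,"jaw":0.7},{"tx":0,"ty":0,"tz":-4,"roll":0,"jaw":0.7}]'
python3 -m jog '[{"tx":0,"ty":0,"tz":-4,"roll":0,"jaw":0.7},{"tx":0,"ty":-3,"tz":-4,"roll":0,"jaw":0.7},{"tx":1,"ty":-4,"tz":0,"roll":0,"jaw":0.7},{"tx":3,"ty":-4,"tz":0,"roll":0,"jaw":0.7},{"tx":4,"ty":-3,"tz":0,"roll":0,"jaw":0.7},{"tx":4,"ty":0,"tz":0,"roll":0,"jaw":0.7},{"tx":4,"ty":0,"tz":0,"roll":0,"jaw":0.7},{"tx":0,"ty":0,"tz":0,"roll":0,"jaw":0.7}]'
python3 - <<'E'
from h import *
s=read_state();print(s["position"].round(3),s["force"].round(1))
for n in("scene","top"):
    k=cam(n)
    for t,z in(("peel",.003),("peel_grip",.048),("peel_tip",.003),("tray",.105),("bun_pack",.109),("rack_slot",.105),("rack",0),("marker",0),("clip_peg",0),("tape_roll",0)):
        for d in landmark_of(n,t)[:2]: print(n,t,round(d["p"],2),np.round(d["point"],1),back(k,[d["point"][::-1]],z).round(4))
    for t,z in(("mat",.003),("peel",.01),("tray",.122)):
        for d in trace(n,t): print(n,t,round(d["p"],2),d["bbox"],rect(k,d["pixels"],z))
E
```

```text
time_s: 36.0
position: [0.6791, 0.1533, 0.1256]
tcp_rot: [[0.13, 0.991, -0.005], [0.991, -0.13, -0.0], [-0.001, -0.005, -1.0]]
force: [1.3, 1.0, 0.2]
opening: 0.694
grasp_force: 0.0
time_s: 36.8
position: [0.563, 0.3354, 0.2079]
tcp_rot: [[0.125, 0.992, 0.004], [0.992, -0.125, 0.003], [0.004, 0.003, -1.0]]
force: [-1.1, 0.4, -1.0]
opening: 0.703
grasp_force: 0.0
[0.563 0.335 0.208] [-1.1  0.4 -1. ]
scene peel 0.78 [184.8 340.8] [[0.688  0.1261 0.003 ]]
scene peel 0.25 [285.  458.8] [[ 0.5898 -0.3371  0.003 ]]
scene peel_grip 0.89 [168.9 331.3] [[0.6845 0.1659 0.048 ]]
scene peel_tip 0.84 [209.9 368. ] [[ 0.6531 -0.0105  0.003 ]]
scene peel_tip 0.37 [310.7 368.2] [[ 0.3798 -0.2196  0.003 ]]
scene tray 0.88 [257.1 469.1] [[ 0.5901 -0.3348  0.105 ]]
scene tray 0.75 [194.2 189.4] [[0.276  0.3147 0.105 ]]
scene bun_pack 0.75 [254.6 474.2] [[ 0.6011 -0.3405  0.109 ]]
scene rack 0.79 [286.1 456.6] [[ 0.5856 -0.3343  0.    ]]
scene marker 0.68 [227.1 215.4] [[0.2999 0.2609 0.    ]]
scene tape_roll 0.86 [311.6 370.4] [[ 0.3832 -0.2238  0.    ]]
scene mat 0.91 [302.8, 165.8, 79.1, 55.4] ((669.
[... 1426 characters left out ...]
91 [258.0, 129.2, 103.7, 37.2] ((669.1736450195312, 113.23275756835938), (299.7648620605469, 91.14305114746094), 82.27584075927734)
top peel 0.62 [262.5, 132.6, 90.7, 28.3] ((674.434326171875, 118.40911865234375), (267.74200439453125, 66.66485595703125), 81.13633728027344)
top peel 0.44 [431.0, 124.0, 88.7, 83.1] ((614.5693359375, -372.61590576171875), (243.16941833496094, 235.6985321044922), 84.90797424316406)
top tray 0.7 [429.9, 124.3, 88.6, 84.0] ((586.407470703125, -330.07110595703125), (216.12294006347656, 210.9610595703125), 84.9180679321289)
top tray 0.61 [447.1, 137.7, 62.8, 47.9] ((595.9982299804688, -337.70709228515625), (146.29444885253906, 116.28414916992188), 84.38002014160156)
```

```bash
python3 -c "
from rig import *
print(hand_in())"
```

```text
the job is handed in; nothing more can be done
None
```

The tray with its bun pack is in the rack's upper slot, the peel is back flat and lengthwise on its mat, and the job is handed in at about 38 s. The first lift slipped in the grip and tipped the blade down to the table, so I set it down, gripped closer to the blade and lifted again.

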